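# Match the spacer to the blank and lock the bench jig

### The arm

A 7-joint arm with a two-finger parallel gripper is mounted at the origin on the work surface. World frame = base frame: x ahead of the robot, y to its left, z up, the work surface at z = 0. Lengths are in m, angles in rad, forces in N, time in s.
With the tool pointing down it reaches from about 0.4 to 0.85 m from the base axis. Payload 4.5 kg.
Tool frame: the origin (TCP) lies midway between the tips of the shut fingers; the grasp point (between the pads) lies 19 mm behind it; y points along the fingers, z is the direction in which the jaws open and shut, and the axes are right-handed (so a half turn about y gives the same grasp; the last joint's range is limited). The gripper opens to 88 mm and grips with 3 to 60 N. Pads are 18 mm wide; open, the fingers measure 123 mm over their backs; the gripper's body (75 mm by 187 mm) begins 45 mm behind the grasp point.
Start: joints at [1.251, 0.689, -0.195, 1.565, 0.157, 0.902, -0.215], TCP at [0.217, -0.586, 0.205] pointing down, gripper open.
Joint ranges: [-3.01, 3.01], [-0.46, 2.08], [-1.47, 1.51], [0.13, 2.56], [-1, 4.14], [0.04, 2.09], [-2.66, 2.66]. Speed limits (rad/s): [2.57, 2.57, 3.14, 3.14, 3.14, 3.14, 3.14].

### API

Orientations are given as a unit quaternion [x, y, z, w].
In Python, from plant import r, snapshot, get_calibration, job, boxes_of gives the robot as it stands. The module is installed in compiled form; this text tells all that it offers.
- The arm moves only by the shell command python3 -m handwheel 'ROWS' [OPENING] [FORCE]. ROWS is JSON, a list that holds one entry, the list of rows, each a list of 6 numbers: the shift along the tool's x, y, z as a fraction of full scale, then the turn, a rotation vector about the tool's x, y, z as a fraction of full scale. In form: [[[x, y, z, wx, wy, wz], ...]]. A call has 1 to 12 rows; each row is the pose to reach, as a shift and turn from the pose commanded when the call began, along the tool's axes at that moment, turning the shorter way round; what a row does not reach only later rows make up. Full scale, the value 1, is 100 cm for a shift and 180 degrees for a turn. A row lasts 1/12 s, in which the tool goes at most 41.7 mm and 7.16 degrees, less where a joint would pass 70% of its speed; a pose out of reach is approached as far as the arm can. A call with a number of a shift or a turn outside -1 to 1 is refused whole. A call with a gripper value outside its range is refused whole. OPENING is the opening, from -1 (shut) to 1 (fully open), set as the call begins (- or left out, the last holds). The fingers move at their own pace and stop on an object; FORCE is the grip in N (left out, the last holds). Time passes only in rows, so rows that repeat a pose let the fingers close. It gives the time, the measured TCP pose, the force and the opening at its end, in the units of the state.
- r.get_state(): the state, without advancing time (a new reading comes with each control period).
- snapshot(name): name is "side" or "top"; returns the picture (400x640x3 uint8, red, green, blue); there is no depth.
- get_calibration(name): a dict with "fx", "fy", "cx", "cy" (pixels), "T" (4x4, takes a point from camera to world coordinates). Camera axes: x right, y down, z forward; pixel columns grow to the right and rows downward; lengths in m; the calibration is good to about 2 mm. A picture is of the moment at which its call begins. get_calibration takes no time and is no camera call.
- job.finish_job(): hands the job in, once; it reports no verdict.
Trained networks look in the newest picture that a camera, given by its name, has taken for a name from the list of things; names that differ only in an ending like _2 or _b are one class to them, and where a whole thing is asked for, a point or a joint stands for the part that bears it (a point fixed in the world has none). Each returns a list of dicts, best first, with "confidence" (0 to 1); they miss things now and then, are a little off and sometimes report something else, mostly with a low value. They report only what shows in the picture. A call takes as long as a camera call. They do not tell look-alikes from the thing itself.
- boxes_of(thing, camera): "bbox" ([left, top, right, bottom] in pixels, round what is visible of it).
The state is a dict: "clock": time; "q": joint angles; "qd": joint speeds; "joint_torque": joint torques, N m; "tool_pos": TCP position; "eef_rot": TCP orientation; "contact_force": force on the tool from outside, world axes, zero at the start; "moment": the same for the moment, N m; "opening": opening from 0.0 (shut) to 1.0 (fully open).
Only numpy, scipy, OpenCV 4.12 (cv2) and the standard library are available. Lean on these libraries where they do the work, as an engineer would, in place of code of your own. Each camera call takes 0.05 s, during which the arm holds its last target. There are 200 camera calls.

### The job

A walnut blank sits in one side of the green clamping jig; from the three pale spacer bars pick the one exactly as long as that blank, lay it flat on the bench in the empty side of the jig, running from jaw to jaw, and push the sliding jaw up snug against both. Only then fetch the red-handled key, stand it over the brass bar of the lock screw, turn the screw clockwise until it stops, and leave the key standing on it. Leave the other spacers, the spare blanks and everything else on the bench where they are.

Things in the scene. Friction and masses are not known exactly. Their poses are not given: they have to be found in the camera images.
- vise: green clamping jig fixed to the bench, 365 mm long; origin on the bench plane, x along the closing direction. Fixed jaw: inner face at x = +100 mm, 25 thick, 230 wide (y -115..115), 60 high, with a 10 mm high flange behind to x = 175. Lock housing x -190..-120, y -45..45, 40 high. The walnut blank stands on the bench between the jaws at about x = 32, y = +68
- bay (a point): centre, on the bench, of the jig's empty side for the spacer, at jig x = +32, y = -68 mm, axes as the jig's. This side spans jig y -115 to -8, where it ends at the steel guide bar (radius 8 mm, along x at jig y = 0, axis 14 mm above the bench)
- jaw (a joint): sliding jaw, m, grows as it closes towards +x of the jig, 0..0.08. Its inner face is at jig x = -60 mm + value, so the free gap between the jaws is 160 mm - value. Jaw 25 mm thick, 230 mm wide, 60 mm high. Slides stiffly (about 4 N) and stays where left
- jaw_tab (a point): centre of the top edge of the orange grip tab that stands on the sliding jaw: tab 16 mm thick along the jig's x, 60 mm along y, from 58 to 96 mm above the bench; this point is 96 mm up
- screw (a joint): lock screw on the housing, rad, vertical axis, grows clockwise seen from above, from loose (0 to 0.25 at the start) to the stop at 1.0
- screw_head (a point): point on the lock screw's axis, on top of its dark disc (radius 26 mm), 46 mm above the bench. A brass bar stands on the disc: 34 mm long, 8 mm thick, 14 mm high, centred on the axis. This point's x axis lies along the bar and turns with it
- key: red-handled steel turnkey standing upright, 116 mm tall; origin in the centre of its underside, z up the shaft. Its foot (40 x 39 mm) has an open slot along the key's x axis, 15 mm wide and 22 mm deep, that straddles the screw's brass bar. Round shaft of radius 9 mm from 30 to 81 mm up; red handle block 60 mm along x, 24 mm along y, from 81 to 116 mm up
- blank_short: dark walnut blank, 96 mm long (its x), 80 mm wide (y), 50 mm high; origin in the centre of its underside. One of the three blanks is in the jig, the other two stand beside it as stock
- blank_middle: dark walnut blank, 114 mm long (its x), 80 mm wide (y), 50 mm high; origin in the centre of its underside. One of the three blanks is in the jig, the other two stand beside it as stock
- blank_long: dark walnut blank, 132 mm long (its x), 80 mm wide (y), 50 mm high; origin in the centre of its underside. One of the three blanks is in the jig, the other two stand beside it as stock
- spacer_short: pale plywood spacer bar lying on the bench, 96 mm long (its x), 36 mm wide (y), 50 mm high; origin in the centre of its underside. Partner of the blank of equal length
- spacer_middle: pale plywood spacer bar lying on the bench, 114 mm long (its x), 36 mm wide (y), 50 mm high; origin in the centre of its underside. Partner of the blank of equal length
- spacer_long: pale plywood spacer bar lying on the bench, 132 mm long (its x), 36 mm wide (y), 50 mm high; origin in the centre of its underside. Partner of the blank of equal length
- mallet: bystander: mallet lying on the bench, origin on the bench plane; wooden handle of radius 12 mm from x = -120 to the head at x = +110; head 126 mm long along y, radius 24 mm (red and yellow faces)
- glue: bystander: yellow glue bottle standing among the spacers, radius 32 mm, 170 mm tall, origin under its centre
- tape: bystander: roll of blue tape lying flat, outer radius 45 mm, 36 mm high, origin under its centre
- wax: bystander: brass-coloured wax tin, radius 32 mm, 40 mm high, origin under its centre
- mug: bystander: blue mug, radius 40 mm, 90 mm high, origin under its centre, handle to its +y
Not all that is in view belongs to the job. Leave any turquoise look-alike of the blank_middle alone.

How it is judged:
On the way, in this order (a step that is already met when the one before it is completed fails the run):
1. the spacer as long as the blank in the jig lies in the empty side, along the jig ((((x of blank_short in the frame of vise between -0.05 and 0.09 m and y of blank_short in the frame of vise between 0.03 and 0.105 m) and x of spacer_short in the frame of vise between -0.05 and 0.09 m and y of spacer_short in the frame of vise between -0.105 and -0.028 m and z of spacer_short in the frame of vise below 0.008 m and angle between the x axis of spacer_short and the x axis of vise, either way round below 0.25 rad) or ((x of blank_middle in the frame of vise between -0.05 and 0.09 m and y of blank_middle in the frame of vise between 0.03 and 0.105 m) and x of spacer_middle in the frame of vise between -0.05 and 0.09 m and y of spacer_middle in the frame of vise between -0.105 and -0.028 m and z of spacer_middle in the frame of vise below 0.008 m and angle between the x axis of spacer_middle and the x axis of vise, either way round below 0.25 rad) or ((x of blank_long in the frame of vise between -0.05 and 0.09 m and y of blank_long in the frame of vise between 0.03 and 0.105 m) and x of spacer_long in the frame of vise between -0.05 and 0.09 m and y of spacer_long in the frame of vise between -0.105 and -0.028 m and z of spacer_long in the frame of vise below 0.008 m and angle between the x axis of spacer_long and the x axis of vise, either way round below 0.25 rad))), for 0.2 s.
2. the sliding jaw is snug (within 4 mm) against blank and spacer (((((x of blank_short in the frame of vise between -0.05 and 0.09 m and y of blank_short in the frame of vise between 0.03 and 0.105 m) and x of spacer_short in the frame of vise between -0.05 and 0.09 m and y of spacer_short in the frame of vise between -0.105 and -0.028 m and z of spacer_short in the frame of vise below 0.008 m and angle between the x axis of spacer_short and the x axis of vise, either way round below 0.25 rad) and value of joint jaw above 0.06 m) or (((x of blank_middle in the frame of vise between -0.05 and 0.09 m and y of blank_middle in the frame of vise between 0.03 and 0.105 m) and x of spacer_middle in the frame of vise between -0.05 and 0.09 m and y of spacer_middle in the frame of vise between -0.105 and -0.028 m and z of spacer_middle in the frame of vise below 0.008 m and angle between the x axis of spacer_middle and the x axis of vise, either way round below 0.25 rad) and value of joint jaw above 0.042 m) or (((x of blank_long in the frame of vise between -0.05 and 0.09 m and y of blank_long in the frame of vise between 0.03 and 0.105 m) and x of spacer_long in the frame of vise between -0.05 and 0.09 m and y of spacer_long in the frame of vise between -0.105 and -0.028 m and z of spacer_long in the frame of vise below 0.008 m and angle between the x axis of spacer_long and the x axis of vise, either way round below 0.25 rad) and value of joint jaw above 0.024 m))), for 0.2 s.
3. the key stands over the brass bar of the still loose lock screw (distance between key and screw_head below 0.012 m and angle between key's own z axis and vertical below 0.12 rad and value of joint screw below 0.5 rad and ((((x of blank_short in the frame of vise between -0.05 and 0.09 m and y of blank_short in the frame of vise between 0.03 and 0.105 m) and x of spacer_short in the frame of vise between -0.05 and 0.09 m and y of spacer_short in the frame of vise between -0.105 and -0.028 m and z of spacer_short in the frame of vise below 0.008 m and angle between the x axis of spacer_short and the x axis of vise, either way round below 0.25 rad) and value of joint jaw above 0.06 m) or (((x of blank_middle in the frame of vise between -0.05 and 0.09 m and y of blank_middle in the frame of vise between 0.03 and 0.105 m) and x of spacer_middle in the frame of vise between -0.05 and 0.09 m and y of spacer_middle in the frame of vise between -0.105 and -0.028 m and z of spacer_middle in the frame of vise below 0.008 m and angle between the x axis of spacer_middle and the x axis of vise, either way round below 0.25 rad) and value of joint jaw above 0.042 m) or (((x of blank_long in the frame of vise between -0.05 and 0.09 m and y of blank_long in the frame of vise between 0.03 and 0.105 m) and x of spacer_long in the frame of vise between -0.05 and 0.09 m and y of spacer_long in the frame of vise between -0.105 and -0.028 m and z of spacer_long in the frame of vise below 0.008 m and angle between the x axis of spacer_long and the x axis of vise, either way round below 0.25 rad) and value of joint jaw above 0.024 m))), for 0.05 s.
4. the lock screw is turned to its stop with the key on it (distance between key and screw_head below 0.012 m and angle between key's own z axis and vertical below 0.12 rad and value of joint screw above 0.88 rad and ((((x of blank_short in the frame of vise between -0.05 and 0.09 m and y of blank_short in the frame of vise between 0.03 and 0.105 m) and x of spacer_short in the frame of vise between -0.05 and 0.09 m and y of spacer_short in the frame of vise between -0.105 and -0.028 m and z of spacer_short in the frame of vise below 0.008 m and angle between the x axis of spacer_short and the x axis of vise, either way round below 0.25 rad) and value of joint jaw above 0.06 m) or (((x of blank_middle in the frame of vise between -0.05 and 0.09 m and y of blank_middle in the frame of vise between 0.03 and 0.105 m) and x of spacer_middle in the frame of vise between -0.05 and 0.09 m and y of spacer_middle in the frame of vise between -0.105 and -0.028 m and z of spacer_middle in the frame of vise below 0.008 m and angle between the x axis of spacer_middle and the x axis of vise, either way round below 0.25 rad) and value of joint jaw above 0.042 m) or (((x of blank_long in the frame of vise between -0.05 and 0.09 m and y of blank_long in the frame of vise between 0.03 and 0.105 m) and x of spacer_long in the frame of vise between -0.05 and 0.09 m and y of spacer_long in the frame of vise between -0.105 and -0.028 m and z of spacer_long in the frame of vise below 0.008 m and angle between the x axis of spacer_long and the x axis of vise, either way round below 0.25 rad) and value of joint jaw above 0.024 m))), for 0.1 s.
At the end, for the whole second after the job is handed in: The matching spacer lies flat in the jig's other side, along it (0.25 rad); jaw within 4 mm of closed on blank and spacer; screw past 0.88 rad (stop 1.0); key upright (0.12 rad) over the bar, foot within 12 mm of the disc's centre; all at rest (all of step 4 and linear speed of each of key, spacer_short, spacer_middle, spacer_long below 0.02 m/s); the robot touches nothing.
It fails at once if another spacer than the matching one is moved more than 40 mm (((x of blank_short in the frame of vise between -0.05 and 0.09 m and y of blank_short in the frame of vise between 0.03 and 0.105 m) and distance of any of spacer_middle, spacer_long from where it was at the start of the episode above 0.04 m) or ((x of blank_middle in the frame of vise between -0.05 and 0.09 m and y of blank_middle in the frame of vise between 0.03 and 0.105 m) and distance of any of spacer_short, spacer_long from where it was at the start of the episode above 0.04 m) or ((x of blank_long in the frame of vise between -0.05 and 0.09 m and y of blank_long in the frame of vise between 0.03 and 0.105 m) and distance of any of spacer_short, spacer_middle from where it was at the start of the episode above 0.04 m)).
It fails at once if a blank is moved more than 50 mm (distance of any of blank_short, blank_middle, blank_long from where it was at the start of the episode above 0.05 m).
It fails at once if a bystander is moved more than 30 mm (distance of any of mallet, glue, tape, wax, mug from where it was at the start of the episode above 0.03 m).
It also fails if it takes over 72 s, if anything falls off the work surface, if the arm or the gripper's body presses on something with over 40 N, if the wrist force passes 120 N, or if a joint passes its speed limit or range.

## Working session

There is one attempt and no reset: what is moved stays moved. The work goes in short steps, Python scripts to look and compute and a shell command to move; the robot and the scene stay as the last step left them, time stands still between calls to the robot, and variables do not carry over. Pictures are saved under pics/ and viewed, about 8 in all and at most 12, crops included, and the job is handed in when it is done.

```bash
mkdir -p pics; python3 - <<'E'
from plant import *
import cv2,numpy as np
np.set_printoptions(precision=4,suppress=True)
for n in("top","side"):
    im=snapshot(n);cv2.imwrite(f"pics/{n}0.png",im[:,:,::-1]);c=get_calibration(n);print(n,c["fx"],c["fy"],c["cx"],c["cy"]);print(c["T"])
    for t in["vise","jaw_tab","screw_head","key","blank_short","blank_middle","blank_long","spacer_short","spacer_middle","spacer_long","glue"]:
        print(t,[(np.round(b["bbox"]).astype(int).tolist(),round(b["confidence"],2)) for b in boxes_of(t,n)[:4]])
s=r.get_state();print(s)
E
```

```text
top 432.8148014102411 432.8148014102411 317.7606685117116 193.2448990469269
[[-0.0049 -0.9971  0.0754  0.4299]
 [-0.9999  0.0059  0.0127 -0.0298]
 [-0.0131 -0.0753 -0.9971  1.6375]
 [ 0.      0.      0.      1.    ]]
vise [([238, 124, 314, 223], 0.73)]
jaw_tab [([242, 177, 298, 199], 0.93), ([244, 139, 276, 176], 0.65)]
screw_head [([259, 204, 271, 216], 0.51), ([240, 176, 300, 198], 0.37)]
key []
blank_short [([395, 169, 410, 193], 0.69), ([216, 138, 243, 166], 0.57)]
blank_middle [([246, 139, 276, 175], 0.97), ([186, 185, 226, 222], 0.87), ([214, 236, 249, 262], 0.75)]
blank_long [([188, 126, 219, 171], 0.79)]
spacer_short []
spacer_middle [([341, 159, 361, 189], 0.74)]
spacer_long [([344, 204, 356, 238], 0.69), ([342, 157, 362, 190], 0.55), ([216, 141, 244, 169], 0.23)]
glue []
side 447.2605996321141 447.2605996321141 319.30725227566455 202.71359807536896
[[-0.7262 -0.3922  0.5646 -0.2462]
 [-0.6874  0.4072 -0.6014  0.8462]
 [ 0.006  -0.8248 -0.5654  0.8923]
 [ 0.      0.      0.      1.    ]]
vise [([220, 193, 309, 275], 0.61), ([216, 319, 254, 373], 0.21)]
jaw_tab [([238, 219, 3
[... 316 characters left out ...]
4, 234, 196, 285], 0.78)]
spacer_short []
spacer_middle [([316, 180, 345, 211], 0.71)]
spacer_long [([353, 205, 388, 234], 0.8)]
glue [([360, 160, 380, 204], 0.58), ([218, 192, 309, 275], 0.15)]
{'clock': 1.2, 'q': array([ 1.2508,  0.6891, -0.1946,  1.5653,  0.1573,  0.9025, -0.2151]), 'qd': array([ 0.001 ,  0.0013,  0.0008,  0.0001, -0.001 ,  0.0008, -0.0001]), 'joint_torque': array([  0.0003, -52.7499,  -1.2674, -15.3745,  -0.0519,  -0.0006,
         0.0001]), 'tool_pos': array([ 0.2166, -0.5863,  0.2052]), 'eef_rot': array([ 0.1244, -0.696 ,  0.6961, -0.1245]), 'contact_force': array([-1.3752, -0.3696,  0.3404]), 'moment': array([ 0.0204, -0.022 , -0.0075]), 'opening': 0.9978249532707977}
```

```bash
python3 - <<'E'
import cv2
a=cv2.imread("pics/top0.png")[100:280,170:430];cv2.imwrite("pics/a.png",cv2.resize(a,None,fx=3,fy=3,interpolation=2))
a=cv2.imread("pics/side0.png")[140:390,140:440];cv2.imwrite("pics/b.png",cv2.resize(a,None,fx=2.4,fy=2.4,interpolation=2))
E
```

```text
(no output)
```

View pics/a.png

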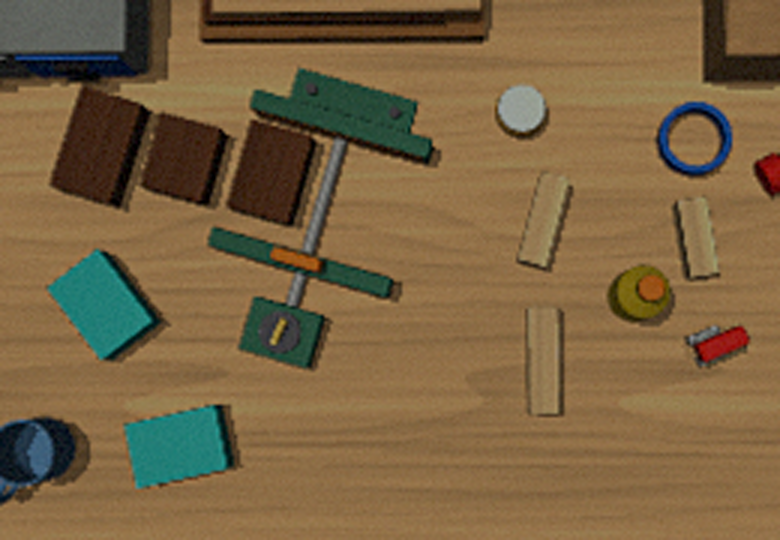

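View pics/b.png

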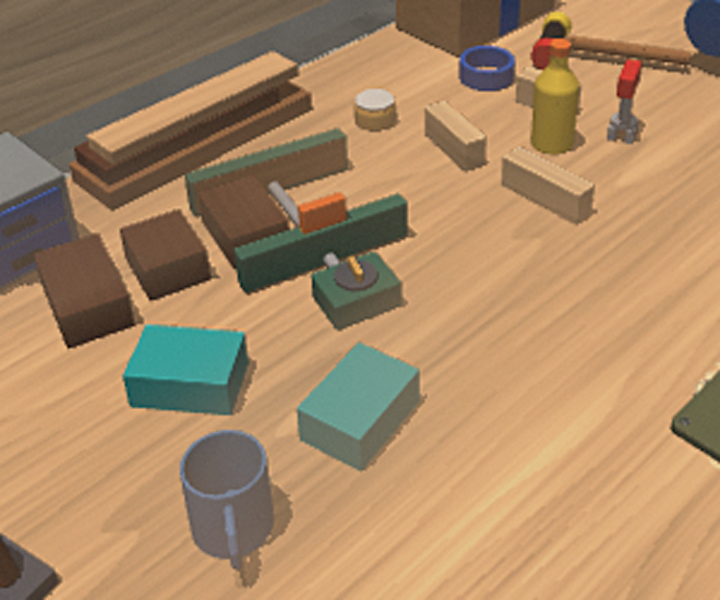

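Top view: the jig's housing faces the robot, with the middle-looking blank in the jig's left side (crop 272,172). The stock blanks look long (98,147) and short (185,160). The spacers are at (545,220), (545,362) and (697,237), and the key is at (722,343). The side view agrees. Next I'll fit the box models to colour masks.

```bash
cat > h.py <<'E'
import cv2,numpy as np
from plant import *
from scipy.optimize import minimize
from scipy.spatial.transform import Rotation as R
np.set_printoptions(precision=4,suppress=True)
CAL={n:get_calibration(n) for n in("top","side")}
def proj(n,P):
    c=CAL[n];T=np.linalg.inv(c["T"]);q=np.asarray(P)@T[:3,:3].T+T[:3,3]
    return np.c_[c["fx"]*q[:,0]/q[:,2]+c["cx"],c["fy"]*q[:,1]/q[:,2]+c["cy"]]
def ray(n,u,v,z):
    c=CAL[n];d=c["T"][:3,:3]@[(u-c["cx"])/c["fx"],(v-c["cy"])/c["fy"],1];o=c["T"][:3,3];return o+d*(z-o[2])/d[2]
def box(x0,x1,y0,y1,z0,z1):return np.array([[x,y,z] for x in(x0,x1) for y in(y0,y1) for z in(z0,z1)])/1000.
def cyl(r,z0,z1,x=0,y=0):
    t=np.arange(0,6.28,.3);return np.array([[x+r*np.cos(a),y+r*np.sin(a),z] for a in t for z in(z0,z1)])/1000.
S=4
def render(n,parts,pose,roi):
    x,y,z,yaw=pose;l,t,r_,b=roi;im=np.zeros(((b-t)*S,(r_-l)*S),np.float32)
    Rz=R.from_euler('z',yaw).as_matrix()
    for P,v in parts:
        p=proj(n,P@Rz.T+[x,y,z]);p=(p+.5-[l,t])*S-.5
        cv2.fillConvexPoly(im,cv2.convexHull(np.round(p*16).astype(np.int32)),float(v),cv2.LINE_8,4)
    return cv2.resize(im,(r_-l,b-t),interpolation=cv2.INTER_AREA)
def fit(masks,mk,p0,step):
    # masks: {cam:(mask,roi)}; mk(params)->(parts,pose)
    def f(p):
        parts,pose=mk(p);return sum(((render(n,parts,pose,ro)-m)**2).sum() for n,(m,ro) in masks.items())
    best=None
    for k in range(3):
        s=np.vstack([p0]+[np.array(p0)+np.eye(len(p0))[i]*step[i]/(k+1)*(-1)**k for i in range(len(p0))])
        q=minimize(f,p0,method="Nelder-Mead",options=dict(initial_simplex=s,xatol=1e-4,fatol=.05,maxiter=400));p0=q.x
    return q.x,q.fun,sum(m.sum() for m,_ in masks.values())
def hsv(im,roi):
    l,t,r_,b=roi;return cv2.cvtColor(im[t:b,l:r_],cv2.COLOR_RGB2HSV).astype(int)
def load(f):return cv2.imread(f)[:,:,::-1].copy()
E
python3 - <<'E'
from h import *
t=load("pics/top0.png");s=load("pics/side0.png")
ht=cv2.cvtColor(t,cv2.COLOR_RGB2HSV);hs=cv2.cvtColor(s,cv2.COLOR_RGB2HSV)
def T(u,v):return ht[100+v//3,170+u//3]
def Sd(u,v):return hs[int(140+v/2.4),int(140+u/2.4)]
for n,u,v in[("jaw",360,285),("fj",340,130),("hous",310,345),("sp",545,220),("spedge",560,225),("sp2",545,360),("sp3",697,237),("bench",600,300),("bench",450,400),("blank",270,170),("key",722,343),("foot",700,337),("tab",295,260),("disc",265,345),("brass",280,330)]:print(n,T(u,v))
for n,u,v in[("jaw",300,250),("fj",300,155),("hous",380,300),("hous2",330,310),("spL",545,175),("spLs",530,190),("spM",455,125),("bench",450,300),("key",628,78),("tab",322,212)]:print("s",n,Sd(u,v))
# rough positions
for n,u,v,z in[("sp a",545,220,.05),("sp b",545,362,.05),("sp c",697,237,.05),("key",722,343,.116),("screw",280,331,.06),("tab",297,260,.096),("blank",272,172,.05)]:
    print(n,ray("top",170+u/3,100+v/3,z))
E
```

```text
jaw [ 77 128  82]
fj [ 74 116  75]
hous [ 77 114  74]
sp [ 19 125 145]
spedge [ 17 130  86]
sp2 [ 18 114 152]
sp3 [ 19 111 140]
bench [ 16 127 141]
bench [ 17 125 151]
blank [ 11 169  65]
key [  3 218 152]
foot [ 53   8 128]
tab [ 14 208 158]
disc [79 45 63]
brass [ 20 184 133]
s jaw [50 50 61]
s fj [ 14 119 107]
s hous [19 70 98]
s hous2 [28 47 76]
s spL [ 16 107 207]
s spLs [ 16 105 138]
s spM [ 16 105 208]
s bench [ 15 114 205]
s key [  1 188 220]
s tab [ 11 166 120]
sp a [ 0.6228 -0.135   0.05  ]
sp b [ 0.4486 -0.1332  0.05  ]
sp c [ 0.6006 -0.321   0.05  ]
key [ 0.4689 -0.3356  0.116 ]
screw [0.4878 0.1893 0.06  ]
tab [0.5711 0.1643 0.096 ]
blank [0.6847 0.2014 0.05  ]
```

```bash
cat >> h.py <<'E'
def vparts(j):
    j*=1000
    return [(box(125,175,-75,75,0,10),1),(box(100,125,-115,115,0,60),1),(box(-120,100,-8,8,6,22),0),(box(-25,89,28,108,0,50),0),
     (box(-85+j,-60+j,-115,115,0,60),1),(box(-80.5+j,-64.5+j,-30,30,58,96),0),(box(-190,-120,-45,45,0,40),1),(cyl(26,40,46,-155),0)]
def kparts(tilt=None): return [(box(-30,30,-12,12,81,116),1)]
def red(im,roi):
    h=hsv(im,roi);return (((h[...,0]<8)|(h[...,0]>172))&(h[...,1]>150)&(h[...,2]>60)).astype(np.float32)
E
python3 - <<'E'
from h import *
t=load("pics/top0.png");s=load("pics/side0.png")
roi=(235,118,320,230);h=hsv(t,roi);m=((h[...,0]>55)&(h[...,0]<95)&(h[...,1]>75)).astype(np.float32)
def mk(p):return vparts(p[3]),(p[0],p[1],0,p[2])
c=np.array([.4878,.1893])+.155*np.array([np.cos(-.31),np.sin(-.31)])
q=fit({"top":(m,roi)},mk,[*c,-.31,.0],[.01,.01,.05,.01]);print("vise",q)
v=q[0];Rv=R.from_euler('z',v[2]).as_matrix()
print("bay",Rv@[.032,-.068,0]+[v[0],v[1],0],"screw",Rv@[-.155,0,0]+[v[0],v[1],0],"tab",Rv@[-.0725+v[3],0,0]+[v[0],v[1],0])
kroi={"top":(395,200,425,230),"side":(385,155,415,205)}
mm={"top":(red(t,kroi["top"]),kroi["top"]),"side":(red(s,kroi["side"]),kroi["side"])}
for cs in(["top"],["side"],["top","side"]):
    q=fit({c:mm[c] for c in cs},lambda p:(kparts(),(p[0],p[1],0,p[2])),[.4689,-.3356,-1.2],[.01,.01,.2]);print("key",cs,q)
# brass bar in top: centroid + axis
roi=(250,195,280,225);h=hsv(t,roi);b=(h[...,0]>12)&(h[...,0]<30)&(h[...,1]>150)&(h[...,2]>90)
yy,xx=np.nonzero(b);print("brass n",len(yy),xx+250,yy+195);print(ray("top",250+xx.mean(),195+yy.mean(),.058))
# disc
def G(f,l,t0,r_,b,k,o):
    im=load(f)[t0:b,l:r_,::-1];cv2.imwrite(o,cv2.resize(im,None,fx=k,fy=k,interpolation=cv2.INTER_CUBIC))
G("pics/top0.png",335,150,415,245,6,"pics/c.png")
a=load("pics/top0.png")[190:230,245:285,::-1];cv2.imwrite("pics/d.png",cv2.resize(a,None,fx=8,fy=8,interpolation=2))
c=cv2.imread("pics/c.png");d=cv2.imread("pics/d.png");o=np.zeros((570,800,3),np.uint8);o[:570,:480]=c[:570];o[:320,480:800]=d;cv2.imwrite("pics/e.png",o)
E
```

```text
vise (array([ 0.6375,  0.1487, -0.294 ,  0.0075]), np.float64(322.8984375), np.float32(1382.0))
bay [0.6484 0.0744 0.    ] screw [0.4892 0.1936 0.    ] tab [0.5753 0.1676 0.    ]
key ['top'] (array([ 0.4707, -0.3386, -1.1913]), np.float64(22.375), np.float32(112.0))
key ['side'] (array([ 0.4701, -0.336 , -1.0825]), np.float64(18.96875), np.float32(112.0))
key ['top', 'side'] (array([ 0.4702, -0.3367, -1.1138]), np.float64(44.41015625), np.float32(224.0))
brass n 14 [264 263 264 263 264 262 263 262 263 262 261 262 261 262] [206 207 207 208 208 209 209 210 210 211 212 212 213 213]
[0.4904 0.1923 0.058 ]
```

View pics/e.png

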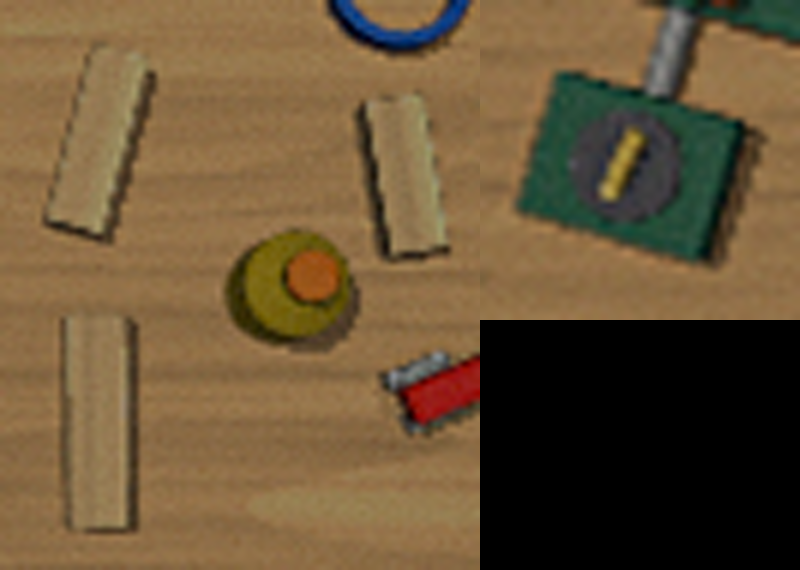

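```bash
cat >> h.py <<'E'
def plan(p,zyaw):
    """rows number for tool at p, pointing down, tool z at world yaw zyaw (or +pi)"""
    s=r.get_state();R0=R.from_quat(s["eef_rot"]);sh=R0.inv().apply(np.array(p)-s["tool_pos"])
    for a in(zyaw,zyaw+np.pi):
        z=np.array([np.cos(a),np.sin(a),0]);y=np.array([0,0,-1.]);x=np.cross(y,z)
        w=(R0.inv()*R.from_matrix(np.c_[x,y,z])).as_rotvec()
        print("shift",np.round(sh,4),"turn/pi",np.round(w/np.pi,4),"deg",round(np.degrees(np.linalg.norm(w)),1),"rows",round(np.linalg.norm(sh)/.0417,1))
    ax=R0.as_matrix();print("clk",round(s["clock"],2),"tcp",s["tool_pos"],"zyaw",round(np.arctan2(ax[1,2],ax[0,2]),4),"ydown",ax[:,1],"F",s["contact_force"],"open",round(s["opening"],3),"q",s["q"])
E
python3 - <<'E'
from h import *
c=lambda u,v:ray("top",335-.5+(u+.5)/6,150-.5+(v+.5)/6,.05)
P=np.array([c(95,47),c(152,70),c(105,237),c(45,222)]);m=P.mean(0);d=(P[0]+P[1]-P[2]-P[3])[:2]
yaw=np.arctan2(d[1],d[0]);print(m,yaw,np.linalg.norm(d)/2)
print("glue cap",ray("top",335+312/6,150+275/6,.17))
plan([m[0],m[1],.25],yaw+np.pi/2)
E
```

```text
[ 0.622  -0.1331  0.05  ] -0.2848464099793317 0.10999608273316995
glue cap [ 0.5307 -0.246   0.17  ]
shift [-0.5374 -0.0449 -0.2847] turn/pi [-0.     -0.7967  0.    ] deg 143.4 rows 14.6
shift [-0.5374 -0.0449 -0.2847] turn/pi [-0.      0.2033 -0.    ] deg 36.6 rows 14.6
clk 1.2 tcp [ 0.2166 -0.5863  0.2052] zyaw -1.217 ydown [ 0.0001 -0.0001 -1.    ] F [-1.3752 -0.3696  0.3404] open 0.998 q [ 1.2508  0.6891 -0.1946  1.5653  0.1573  0.9025 -0.2151]
```

```bash
python3 -m handwheel '[[[-0.2,-0.05,-0.1,0,0.08,0],[-0.3,-0.06,-0.16,0,0.12,0],[-0.4,-0.06,-0.21,0,0.16,0],[-0.5374,-0.0449,-0.2847,0,0.2033,0],[-0.5374,-0.0449,-0.2847,0,0.2033,0],[-0.5374,-0.0449,-0.2847,0,0.2033,0],[-0.5374,-0.0449,-0.2847,0,0.2033,0],[-0.5374,-0.0449,-0.2847,0,0.2033,0],[-0.5374,-0.0449,-0.2847,0,0.2033,0],[-0.5374,-0.0449,-0.2847,0,0.2033,0],[-0.5374,-0.0449,-0.2847,0,0.2033,0],[-0.5374,-0.0449,-0.2847,0,0.2033,0]]]'; python3 -c "
from h import *
plan([.6297,-.1353,.25],-.285+np.pi/2)"
```

```text
clock: 2.2
tool_pos: [0.5497, -0.2137, 0.2449]
eef_rot: [-0.1, -0.7, 0.7, 0.1]
contact_force: [0.8, -0.7, 0.3]
opening: 0.998
shift [-0.0548 -0.0051 -0.0977] turn/pi [-0.0002 -0.9999  0.    ] deg 180.0 rows 2.7
shift [-0.0548 -0.0051 -0.0977] turn/pi [-0.      0.0001 -0.0001] deg 0.0 rows 2.7
clk 2.2 tcp [ 0.5497 -0.2137  0.2449] zyaw -1.8554 ydown [ 0.0003 -0.0002 -1.    ] F [ 0.8279 -0.7488  0.2758] open 0.998 q [ 0.2766  0.5922  0.0272  1.6346 -0.0191  0.9147 -1.5446]
```

```bash
python3 -m handwheel '[[[-0.0548,-0.005,-0.0977,0,0,0],[-0.0548,-0.005,-0.0977,0,0,0],[-0.0548,-0.005,-0.0977,0,0,0],[-0.0548,0.04,-0.0977,0,0,0],[-0.0548,0.08,-0.0977,0,0,0],[-0.0548,0.11,-0.0977,0,0,0],[-0.0548,0.14,-0.0977,0,0,0],[-0.0548,0.15,-0.0977,0,0,0],[-0.0548,0.15,-0.0977,0,0,0]]]'; python3 - <<'E'
from h import *
plan([.6297,-.1353,.012],-.285+np.pi/2)
t=snapshot("top");s=snapshot("side")
o=np.zeros((480,800,3),np.uint8)
o[:,:400]=cv2.resize(t[130:226,310:390],(400,480));o[:,400:]=cv2.resize(s[130:250,290:390],(400,480));cv2.imwrite("pics/f.png",o[:,:,::-1])
E
```

```text
clock: 2.95
tool_pos: [0.6264, -0.1366, 0.0919]
eef_rot: [0.098, 0.7, -0.7, -0.102]
contact_force: [0.0, 0.8, -0.2]
opening: 1.001
shift [-0.0033  0.0799 -0.0022] turn/pi [ 0.0029 -0.9999  0.0003] deg 180.0 rows 1.9
shift [-0.0033  0.0799 -0.0022] turn/pi [-0.0002  0.0001  0.0018] deg 0.3 rows 1.9
clk 2.95 tcp [ 0.6264 -0.1366  0.0919] zyaw -1.8554 ydown [-0.0057  0.0011 -1.    ] F [ 0.0475  0.7546 -0.1968] open 1.001 q [ 0.131   0.8509  0.0222  1.6069 -0.0266  0.6898 -1.6891]
```

View pics/f.png

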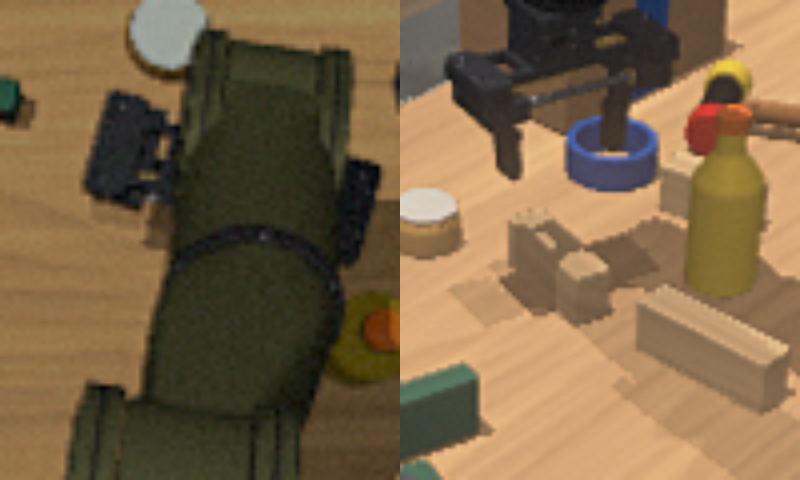

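The gripper straddles the middle spacer, with open fingers at side-crop (505,165) and (615,140). The spacer is below, and both the glue (725,225) and the forearm are clear. Descending to grip.

```bash
python3 -m handwheel '[[[-0.003,0.03,-0.002,0,0,0],[-0.003,0.06,-0.002,0,0,0.002],[-0.003,0.079,-0.002,0,0,0.002],[-0.003,0.079,-0.002,0,0,0.002],[-0.003,0.079,-0.002,0,0,0.002]]]' && python3 -m handwheel '[[[0,0,0,0,0,0],[0,0,0,0,0,0],[0,0,0,0,0,0],[0,0,0,0,0,0],[0,0,0,0,0,0],[0,0,0,0,0,0],[0,0,0,0,0,0],[0,0,0,0,0,0],[0,0,0,0,0,0]]]' -1 30; python3 -c "
from h import *
plan([.6297,-.1353,.15],-.285+np.pi/2)"
```

```text
clock: 3.47
tool_pos: [0.6332, -0.1364, 0.0171]
eef_rot: [-0.103, -0.7, 0.7, 0.097]
contact_force: [0.1, 0.1, 0.5]
opening: 1.003
clock: 4.22
tool_pos: [0.6322, -0.1355, 0.0156]
eef_rot: [-0.103, -0.7, 0.7, 0.098]
contact_force: [-0.1, 0.8, 0.9]
opening: 0.385
shift [ 0.0016 -0.1344  0.0004] turn/pi [-0.0032 -0.9998 -0.0003] deg 180.0 rows 3.2
shift [ 0.0016 -0.1344  0.0004] turn/pi [ 0.0002  0.0002 -0.002 ] deg 0.4 rows 3.2
clk 4.22 tcp [ 0.6322 -0.1355  0.0156] zyaw -1.8553 ydown [ 0.0064 -0.0012 -1.    ] F [-0.1443  0.8407  0.9266] open 0.385 q [ 0.1307  0.9625  0.0169  1.6295 -0.0263  0.5434 -1.6925]
```

```bash
python3 -m handwheel '[[[0,-0.03,0,0,0,0],[0,-0.07,0,0,0,0],[0,-0.11,0,0,0,0],[0,-0.145,0,0,0,0],[0,-0.145,0,0,0,0],[0,-0.145,0,0,0,0]]]'; python3 - <<'E'
from h import *
plan([.6589,.0711,.16],-.294+np.pi/2)
t=snapshot("top");s=snapshot("side");cv2.imwrite("pics/s1.png",s[:,:,::-1])
E
```

```text
clock: 4.72
tool_pos: [0.6327, -0.1364, 0.163]
eef_rot: [-0.104, -0.699, 0.7, 0.096]
contact_force: [-0.6, -0.7, -0.4]
opening: 0.003
shift [ 0.0332  0.0027 -0.2065] turn/pi [-0.0057 -0.9972 -0.0002] deg 179.5 rows 5.0
shift [ 0.0332  0.0027 -0.2065] turn/pi [ 0.0001  0.0028 -0.0036] deg 0.8 rows 5.0
clk 4.72 tcp [ 0.6327 -0.1364  0.163 ] zyaw -1.8559 ydown [ 0.011  -0.0029 -0.9999] F [-0.556  -0.7303 -0.3962] open 0.003 q [ 0.1241  0.7591  0.0302  1.5561 -0.0268  0.8155 -1.6917]
```

```bash
python3 - <<'E'
import cv2
s=cv2.imread("pics/s1.png")[100:250,270:420];cv2.imwrite("pics/g.png",cv2.resize(s,None,fx=4,fy=4,interpolation=2))
E
```

```text
(no output)
```

View pics/g.png

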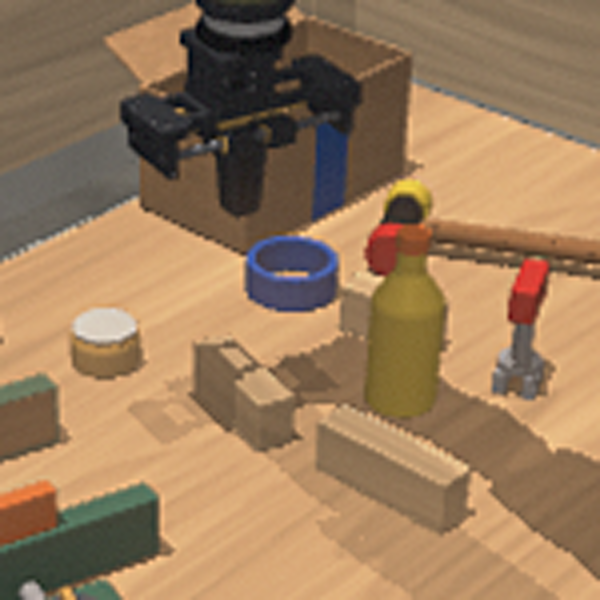

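```bash
python3 - <<'E'
from h import *
tcp=r.get_state()["tool_pos"]
print("tcp side px -> crop g",(proj("side",[tcp])[0]-[270,100]+.5)*4, "tcp top",proj("top",[tcp]))
P=box(-57,57,-18,18,0,50);Rz=R.from_euler('z',-.285).as_matrix()
p=(proj("side",P@Rz.T+[.622,-.133,0])-[270,100]+.5)*4
print(np.c_[P*1000,p])
E
```

```text
tcp side px -> crop g [239.9283 246.6497] tcp top [[353.9033 167.338 ]]
[[-57.     -18.       0.     293.293  435.5135]
 [-57.     -18.      50.     295.3906 387.4658]
 [-57.      18.       0.     257.9807 447.5016]
 [-57.      18.      50.     259.437  399.1986]
 [ 57.     -18.       0.     225.6613 373.0258]
 [ 57.     -18.      50.     226.4605 326.305 ]
 [ 57.      18.       0.     191.4892 383.8307]
 [ 57.      18.      50.     191.6877 336.8591]]
```

```bash
python3 - <<'E'
from h import *
for z in(.16,.19,.22):print(z,ray("top",356.4,166.4,z),proj("top",[[.6264,-.1366,z]]))
# f side picture: crop scale 4, origin 290,130 ; finger tips approx
t=np.array([.6264,-.1366,.0919]);z=np.array([np.cos(-1.8554),np.sin(-1.8554),0])
for dz in(0,.036):
  for sg in(-1,1):print(dz,sg,(proj("side",[t+sg*.052*z+[0,0,dz]])[0]-[290,130]+.5)*[4,4]+[400,0])
s=r.get_state();print(s["tool_pos"],s["contact_force"])
E
```

```text
0.16 [ 0.6333 -0.1443  0.16  ] [[354.1921 168.4177]]
0.19 [ 0.6292 -0.1419  0.19  ] [[354.8237 167.2366]]
0.22 [ 0.6251 -0.1396  0.22  ] [[355.4818 166.006 ]]
0 -1 [509.994  212.8916]
0 1 [613.3944 181.6041]
0.036 -1 [510.1256 176.247 ]
0.036 1 [614.8909 145.583 ]
[ 0.6302 -0.1357  0.1597] [ 0.1103  0.2752 -0.8974]
```

The fingertips in the pictures sit about 36 mm higher than the reported TCP, in both side views, and the horizontal position agrees. That explains the miss. I'll open and descend in steps, watching the force.

```bash
python3 -m handwheel '[[[-0.008,0.03,0,0,0,0],[-0.008,0.03,0,0,0,0],[-0.008,0.03,0,0,0,0],[-0.008,0.03,0,0,0,0],[-0.008,0.03,0,0,0,0],[-0.008,0.03,0,0,0,0],[-0.008,0.03,0,0,0,-0.003],[-0.008,0.05,0,0,0,-0.003],[-0.008,0.08,0,0,0,-0.003],[-0.008,0.1,0,0,0,-0.003],[-0.008,0.12,0,0,0,-0.003],[-0.008,0.12,0,0,0,-0.003]]]' 1 30 && python3 -m handwheel '[[[0,0.01,0,0,0,0],[0,0.03,0,0,0,0],[0,0.035,0,0,0,0],[0,0.035,0,0,0,0]]]'; python3 -c "
from h import *
plan([.6222,-.133,.0],-.285+np.pi/2)"
```

```text
clock: 5.82
tool_pos: [0.6367, -0.1376, 0.0372]
eef_rot: [0.097, 0.7, -0.7, -0.104]
contact_force: [-0.4, 0.0, 0.2]
opening: 0.886
clock: 6.15
tool_pos: [0.6389, -0.1381, 0.0052]
eef_rot: [0.099, 0.7, -0.7, -0.102]
contact_force: [0.2, 0.7, 0.2]
opening: 1.0
shift [ 0.0174  0.0052 -0.0002] turn/pi [ 0.0023 -0.9999  0.0001] deg 180.0 rows 0.4
shift [ 0.0174  0.0052 -0.0002] turn/pi [-0.0001  0.0001  0.0015] deg 0.3 rows 0.4
clk 6.15 tcp [ 0.6389 -0.1381  0.0052] zyaw -1.8556 ydown [-0.0044  0.0011 -1.    ] F [0.1606 0.6655 0.2017] open 1.0 q [ 0.1338  0.9886  0.0168  1.5937 -0.0271  0.564  -1.6895]
```

```bash
python3 -m handwheel '[[[0.008,0.008,0,0,0,0],[0.008,0.016,0,0,0,0],[0.008,0.02,0,0,0,0],[0.008,0.02,0,0,0,0]]]'; python3 -m handwheel '[[[0,0.003,0,0,0,0],[0,0.005,0,0,0,0],[0,0.005,0,0,0,0]]]'
```

```text
clock: 6.48
tool_pos: [0.6317, -0.136, -0.0146]
eef_rot: [0.099, 0.7, -0.7, -0.102]
contact_force: [-0.0, 0.4, -0.1]
opening: 0.999
clock: 6.73
tool_pos: [0.6318, -0.1361, -0.0195]
eef_rot: [0.099, 0.7, -0.7, -0.101]
contact_force: [-1.3, 0.1, -0.1]
opening: 0.996
```

```bash
python3 -m handwheel '[[[0,0.003,0,0,0,0],[0,0.003,0,0,0,0],[0,0.003,0,0,0,0],[0,0.003,0,0,0,0],[0,0.003,0,0,0,0],[0,0.003,0,0,0,0],[0,0.003,0,0,0,0],[0,0.003,0,0,0,0],[0,0.003,0,0,0,0],[0,0.003,0,0,0,0],[0,0.003,0,0,0,0],[0,0.003,0,0,0,0]]]' -1 30; python3 -m handwheel '[[[0,-0.03,0,0,0,0],[0,-0.07,0,0,0,0],[0,-0.11,0,0,0,0],[0,-0.15,0,0,0,0],[0,-0.15,0,0,0,0],[0,-0.15,0,0,0,0]]]';python3 - <<'E'
from h import *
plan([.6589,.0711,.13],-.294+np.pi/2)
s=snapshot("side");cv2.imwrite("pics/h.png",cv2.resize(s[100:250,250:400],None,fx=4,fy=4,interpolation=2)[:,:,::-1])
t=r.get_state()["tool_pos"];print((proj("side",[t,t+[0,0,.036]])-[250,100]+.5)*4)
E
```

```text
clock: 7.73
tool_pos: [0.6319, -0.1356, -0.0223]
eef_rot: [0.099, 0.7, -0.7, -0.101]
contact_force: [-0.3, 2.3, 1.1]
opening: 0.408
clock: 8.23
tool_pos: [0.6335, -0.137, 0.13]
eef_rot: [-0.101, -0.7, 0.7, 0.1]
contact_force: [-0.1, -0.7, -2.5]
opening: 0.406
shift [ 0.0342 -0.0001 -0.2069] turn/pi [-0.0009 -0.9973  0.    ] deg 179.5 rows 5.0
shift [ 0.0342 -0.0001 -0.2069] turn/pi [-0.      0.0027 -0.0005] deg 0.5 rows 5.0
clk 8.23 tcp [ 0.6335 -0.137   0.13  ] zyaw -1.8562 ydown [ 0.0016 -0.0006 -1.    ] F [-0.0573 -0.6986 -2.5057] open 0.406 q [ 0.1272  0.8056  0.0273  1.5684 -0.0279  0.7663 -1.6901]
[[318.6206 278.8551]
 [319.4122 241.5835]]
```

View pics/h.png

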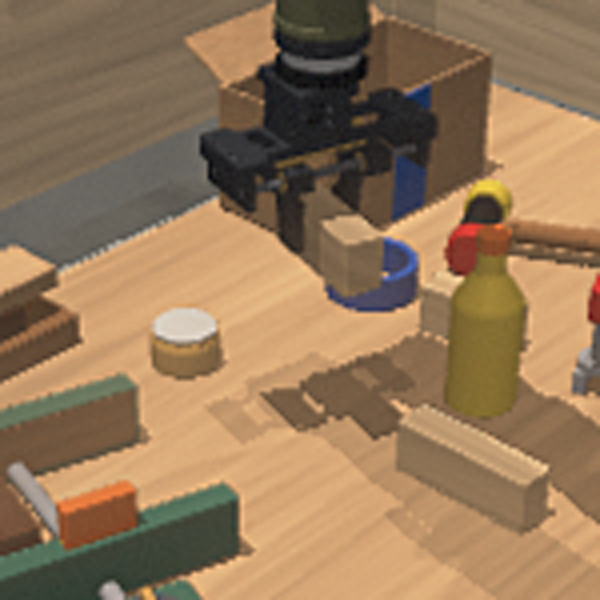

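```bash
python3 -m handwheel '[[[0.007,0,-0.041,0,0,0],[0.014,0,-0.082,0,0.003,0],[0.021,0,-0.123,0,0.003,0],[0.028,0,-0.164,0,0.003,0],[0.034,0,-0.2,0,0.003,0],[0.034,0,-0.207,0,0.003,0],[0.034,0,-0.207,0,0.003,0],[0.034,0.03,-0.207,0,0.003,0],[0.034,0.06,-0.207,0,0.003,0],[0.034,0.075,-0.207,0,0.003,0],[0.034,0.075,-0.207,0,0.003,0]]]'; python3 - <<'E'
from h import *
plan([.6589,.0711,-.0223],-.294+np.pi/2)
s=snapshot("side");cv2.imwrite("pics/i.png",cv2.resize(s[140:290,190:340],None,fx=4,fy=4,interpolation=2)[:,:,::-1])
E
```

```text
clock: 9.2
tool_pos: [0.6524, 0.0685, 0.0471]
eef_rot: [-0.1, -0.698, 0.701, 0.11]
contact_force: [-0.9, -0.2, -1.8]
opening: 0.401
shift [-0.0064  0.0693 -0.0049] turn/pi [-0.0065  0.9991 -0.0035] deg 179.8 rows 1.7
shift [-0.0064  0.0693 -0.0049] turn/pi [-0.0022 -0.0009  0.0042] deg 0.9 rows 1.7
clk 9.2 tcp [0.6524 0.0685 0.0471] zyaw -1.8676 ydown [-0.0145 -0.0029 -0.9999] F [-0.8504 -0.1575 -1.7563] open 0.401 q [-0.2051  0.9349  0.0576  1.5665 -0.0753  0.6571 -1.9782]
```

View pics/i.png

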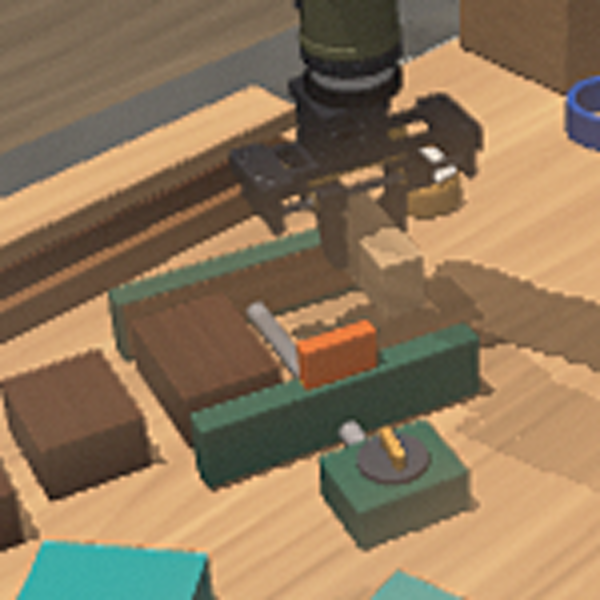

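The spacer hangs over the jig's empty side (crop 385,260), between the jaws and aligned with the jig. I'll correct the small offset and lower it.

```bash
python3 -m handwheel '[[[-0.006,0,-0.005,-0.002,0,0.004],[-0.006,0,-0.005,-0.002,0,0.004],[-0.006,0.02,-0.005,-0.002,0,0.004],[-0.006,0.04,-0.005,-0.002,0,0.004],[-0.006,0.055,-0.005,-0.002,0,0.004],[-0.006,0.06,-0.005,-0.002,0,0.004],[-0.006,0.06,-0.005,-0.002,0,0.004]]]'; python3 -c "
from h import *
plan([.6589,.0711,-.0223],-.294+np.pi/2)"
```

```text
clock: 9.83
tool_pos: [0.6638, 0.0751, -0.0081]
eef_rot: [0.107, 0.701, -0.698, -0.101]
contact_force: [-0.0, -0.4, -1.9]
opening: 0.407
shift [0.0036 0.0141 0.0053] turn/pi [0.004  0.9999 0.0027] deg 180.0 rows 0.4
shift [0.0036 0.0141 0.0053] turn/pi [ 0.0017 -0.0001 -0.0025] deg 0.5 rows 0.4
clk 9.83 tcp [ 0.6638  0.0751 -0.0081] zyaw -1.865 ydown [ 0.0092  0.0029 -1.    ] F [-0.0207 -0.369  -1.9197] open 0.407 q [-0.2057  1.0187  0.0475  1.5639 -0.0794  0.5515 -1.9785]
```

```bash
python3 -m handwheel '[[[0.005,0.002,0.004,0.001,0,-0.002],[0.005,0.008,0.004,0.001,0,-0.002],[0.005,0.0135,0.004,0.001,0,-0.002],[0.005,0.0135,0.004,0.001,0,-0.002],[0.005,0.0135,0.004,0.001,0,-0.002]]]'; python3 -m handwheel '[[[0,0,0,0,0,0],[0,0,0,0,0,0],[0,0,0,0,0,0],[0,0,0,0,0,0],[0,0,0,0,0,0]]]' 0.2; python3 -m handwheel '[[[0,-0.03,0,0,0,0],[0,-0.07,0,0,0,0],[0,-0.11,0,0,0,0],[0,-0.14,0,0,0,0],[0,-0.14,0,0,0,0]]]'; python3 - <<'E'
from h import *
plan([.5753,.1676,.14],-.294+np.pi)
s=snapshot("side");cv2.imwrite("pics/j.png",cv2.resize(s[140:290,190:340],None,fx=4,fy=4,interpolation=2)[:,:,::-1])
E
```

```text
clock: 10.25
tool_pos: [0.6586, 0.0729, -0.0209]
eef_rot: [0.105, 0.7, -0.699, -0.102]
contact_force: [0.3, -0.7, -2.1]
opening: 0.408
clock: 10.67
tool_pos: [0.6589, 0.073, -0.0206]
eef_rot: [0.105, 0.7, -0.699, -0.102]
contact_force: [0.0, 0.1, 0.1]
opening: 0.601
clock: 11.08
tool_pos: [0.6632, 0.0729, 0.1266]
eef_rot: [0.11, 0.702, -0.697, -0.098]
contact_force: [0.3, 0.1, 1.3]
opening: 0.599
shift [ 0.1114 -0.0146 -0.0652] turn/pi [ 0.0059  0.4997 -0.0017] deg 90.0 rows 3.1
shift [ 0.1114 -0.0146 -0.0652] turn/pi [-0.0017 -0.5002 -0.0059] deg 90.0 rows 3.1
clk 11.08 tcp [0.6632 0.0729 0.1266] zyaw -1.8655 ydown [ 0.0171  0.0036 -0.9998] F [0.2949 0.075  1.2995] open 0.599 q [-0.2136  0.8282  0.0678  1.5271 -0.0726  0.7712 -1.9821]
```

View pics/j.png

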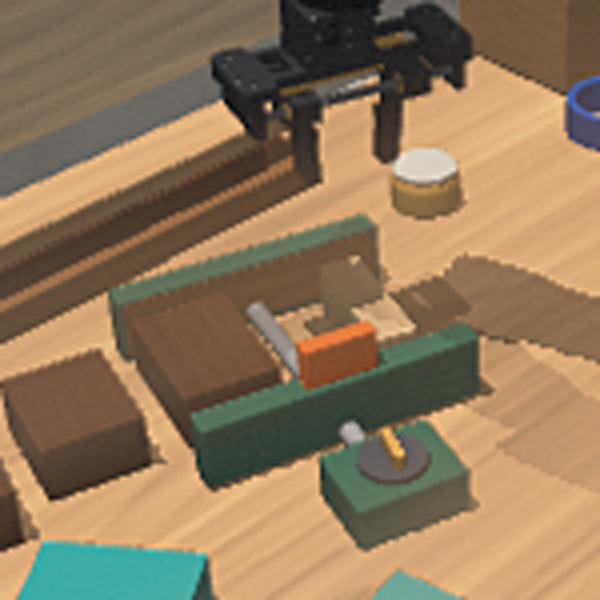

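```bash
python3 -m handwheel '[[[0.03,-0.014,-0.02,0,-0.04,0],[0.06,-0.014,-0.04,0,-0.08,0],[0.09,-0.014,-0.05,0,-0.12,0],[0.111,-0.014,-0.065,0,-0.16,0],[0.111,-0.014,-0.065,0,-0.2,0],[0.111,-0.014,-0.065,0,-0.24,0],[0.111,-0.014,-0.065,0,-0.28,0],[0.111,-0.014,-0.065,0,-0.32,0],[0.111,-0.014,-0.065,0,-0.36,0],[0.111,-0.014,-0.065,0,-0.4,0],[0.111,-0.014,-0.065,0,-0.44,0],[0.111,-0.014,-0.065,0,-0.48,0]]]'; python3 -c "
from h import *
plan([.5753,.1676,.033],-.294+np.pi)"
```

```text
clock: 12.13
tool_pos: [0.5696, 0.1667, 0.1317]
eef_rot: [-0.402, 0.581, -0.581, 0.404]
contact_force: [0.3, -0.6, 0.4]
opening: 0.599
shift [-0.0026  0.0987  0.0049] turn/pi [ 0.0009  0.9794 -0.0004] deg 176.3 rows 2.4
shift [-0.0026  0.0987  0.0049] turn/pi [-0.0003 -0.0206 -0.0006] deg 3.7 rows 2.4
clk 12.13 tcp [0.5696 0.1667 0.1317] zyaw -0.3587 ydown [ 0.0014  0.0015 -1.    ] F [ 0.3062 -0.6183  0.3993] open 0.599 q [-0.166   0.755  -0.3425  1.7307  0.3571  0.7158 -1.0527]
```

```bash
python3 -m handwheel '[[[-0.0026,0,0.005,0,-0.0206,0],[-0.0026,0.03,0.005,0,-0.0206,0],[-0.0026,0.06,0.005,0,-0.0206,0],[-0.0026,0.085,0.005,0,-0.0206,0],[-0.0026,0.097,0.005,0,-0.0206,0],[-0.0026,0.097,0.005,0,-0.0206,0]]]'; python3 -m handwheel '[[[0,0,0,0,0,0],[0,0,0,0,0,0],[0,0,0,0,0,0],[0,0,0,0,0,0],[0,0,0,0,0,0],[0,0,0,0,0,0],[0,0,0,0,0,0]]]' -1 20;  python3 -c "
from h import *
plan([.5753,.1676,.033],-.294+np.pi)"
```

```text
clock: 12.63
tool_pos: [0.5737, 0.1668, 0.0325]
eef_rot: [-0.421, 0.57, -0.569, 0.419]
contact_force: [-0.2, -1.1, 0.7]
opening: 0.6
clock: 13.22
tool_pos: [0.5758, 0.1685, 0.0368]
eef_rot: [-0.418, 0.569, -0.569, 0.421]
contact_force: [-2.7, 0.3, 4.9]
opening: 0.184
shift [ 0.001   0.0038 -0.0003] turn/pi [ 0.0016  0.9984 -0.0012] deg 179.7 rows 0.1
shift [ 0.001   0.0038 -0.0003] turn/pi [-0.0008 -0.0016 -0.001 ] deg 0.4 rows 0.1
clk 13.22 tcp [0.5758 0.1685 0.0368] zyaw -0.2991 ydown [ 0.0032  0.0024 -1.    ] F [-2.6547  0.296   4.871 ] open 0.184 q [-0.1981  0.8993 -0.288   1.7628  0.445   0.5402 -1.0668]
```

```bash
python3 -m handwheel '[[[0,0,0.006,0,0,0],[0,0,0.012,0,0,0],[0,0,0.018,0,0,0],[0,0,0.024,0,0,0],[0,0,0.03,0,0,0],[0,0,0.03,0,0,0]]]'; python3 -m handwheel '[[[0,0,0.004,0,0,0],[0,0,0.008,0,0,0],[0,0,0.008,0,0,0],[0,0,0.008,0,0,0]]]'; python3 -m handwheel '[[[0,0,0.003,0,0,0],[0,0,0.003,0,0,0],[0,0,0.003,0,0,0]]]'
```

```text
clock: 13.72
tool_pos: [0.6048, 0.1599, 0.0368]
eef_rot: [-0.418, 0.569, -0.569, 0.421]
contact_force: [-3.3, 1.5, 6.0]
opening: 0.177
clock: 14.05
tool_pos: [0.6111, 0.158, 0.0368]
eef_rot: [-0.419, 0.569, -0.568, 0.421]
contact_force: [-5.4, 1.7, 6.6]
opening: 0.177
clock: 14.3
tool_pos: [0.6109, 0.158, 0.0367]
eef_rot: [-0.421, 0.57, -0.567, 0.42]
contact_force: [-11.0, 3.1, 11.0]
opening: 0.183
```

```bash
python3 -m handwheel '[[[0,0,0.005,0,0,0],[0,0,0.008,0,0,0],[0,0,0.008,0,0,0]]]' - 40; python3 - <<'E'
from h import *
s=r.get_state();v=np.array([.6375,.1487]);print("jaw est",(s["tool_pos"][:2]-v)@[np.cos(.294),-np.sin(.294)]+.0725, (s["tool_pos"][:2]-v)@[np.sin(.294),np.cos(.294)])
E
```

```text
clock: 14.55
tool_pos: [0.6104, 0.158, 0.0367]
eef_rot: [-0.426, 0.573, -0.563, 0.417]
contact_force: [-27.0, 4.6, 24.1]
opening: 0.178
jaw est 0.04386032271965223 0.0010949981696439168
```

```bash
python3 -m handwheel '[[[0,0,-0.009,0,0,0],[0,0,-0.009,0,0,0],[0,0,-0.009,0,0,0],[0,0,-0.009,0,0,0],[0,0,-0.009,0,0,0]]]' 0.1; python3 -m handwheel '[[[0,-0.03,0,0,0,0],[0,-0.07,0,0,0,0],[0,-0.11,0,0,0,0],[0,-0.14,0,0,0,0],[0,-0.14,0,0,0,0]]]'; python3 - <<'E'
from h import *
plan([.4702,-.3367,.18],-1.114+np.pi/2)
s=snapshot("side");t=snapshot("top");cv2.imwrite("pics/t2.png",t[:,:,::-1]);cv2.imwrite("pics/k.png",cv2.resize(s[140:290,190:340],None,fx=4,fy=4,interpolation=2)[:,:,::-1])
E
```

```text
clock: 14.97
tool_pos: [0.6162, 0.1551, 0.0362]
eef_rot: [0.417, -0.569, 0.57, -0.421]
contact_force: [0.1, 0.7, 0.2]
opening: 0.532
clock: 15.38
tool_pos: [0.6194, 0.1571, 0.1831]
eef_rot: [0.413, -0.568, 0.571, -0.425]
contact_force: [1.8, -0.2, 0.2]
opening: 0.552
shift [ 0.5159 -0.0025  0.0045] turn/pi [-0.0056 -0.2416 -0.0017] deg 43.5 rows 12.4
shift [ 0.5159 -0.0025  0.0045] turn/pi [ 0.0021  0.7584 -0.007 ] deg 136.5 rows 12.4
clk 15.38 tcp [0.6194 0.1571 0.1831] zyaw -0.3022 ydown [ 0.0166  0.0064 -0.9998] F [ 1.7679 -0.207   0.19  ] open 0.552 q [-0.1055  0.7434 -0.3969  1.5577  0.3436  0.8918 -0.9232]
```

View pics/k.png

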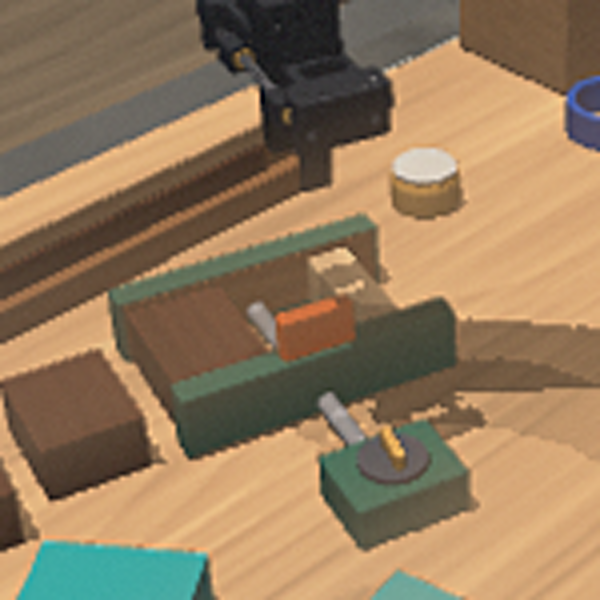

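Jaw shut snug on both pieces: spacer top at crop (345,285), blank at (190,340), screw bar still loose at (393,447). Now I'll refine the bar, key and vise estimates from the clear top picture.

```bash
python3 - <<'E'
from h import *
t=load("pics/t2.png");t0=load("pics/top0.png");s0=load("pics/side0.png")
# bar: brass mask weight fit in top and side (initial pictures), parts: bar box over disc
def soft(im,roi):
    l,tt,r_,b=roi;a=im[tt:b,l:r_].astype(np.float32);return np.clip((a[...,0]-a[...,2]-20)/70,0,1)
bar=[(box(-17,17,-4,4,46,60),1)]
# disc-only ROI
for nm,im,n in(("top0",t0,"top"),("t2",t,"top"),("side0",s0,"side")):
    c=proj(n,[[.4892,.1936,.053]])[0].astype(int);roi=(c[0]-7,c[1]-7,c[0]+8,c[1]+8)
    if nm=="top0":print(np.round(soft(im,roi),1))
    for y0 in(-.3,-.5):
        q=fit({n:(soft(im,roi),roi)},lambda p:(bar,(p[0],p[1],0,p[2])),[.4892,.1936,y0],[.006,.006,.15]);print(nm,q)
E
```

```text
[[0.  0.  0.  0.  0.  0.  0.  0.  0.  0.  0.  0.  0.  0.  0. ]
 [0.  0.  0.  0.  0.  0.  0.  0.  0.  0.  0.  0.  0.  0.  0. ]
 [0.  0.  0.  0.  0.  0.  0.  0.  0.  0.  0.  0.  0.  0.  0. ]
 [0.  0.  0.  0.  0.  0.  0.  0.  0.6 0.8 0.  0.  0.  0.  0. ]
 [0.  0.  0.  0.  0.  0.  0.  0.  1.  1.  0.5 0.  0.  0.  0. ]
 [0.  0.  0.  0.  0.  0.  0.  0.8 1.  0.9 0.1 0.  0.  0.  0. ]
 [0.  0.  0.  0.  0.  0.  0.  1.  1.  0.4 0.  0.  0.  0.  0. ]
 [0.  0.  0.  0.  0.  0.  0.7 1.  1.  0.1 0.  0.  0.  0.  0. ]
 [0.  0.  0.  0.  0.  0.  1.  1.  0.5 0.  0.  0.  0.  0.  0. ]
 [0.  0.  0.  0.  0.  0.3 1.  1.  0.2 0.  0.  0.  0.  0.  0. ]
 [0.  0.  0.  0.  0.  0.7 1.  0.7 0.  0.  0.  0.  0.  0.  0. ]
 [0.  0.  0.  0.  0.  0.6 1.  0.2 0.  0.  0.  0.  0.  0.  0. ]
 [0.  0.  0.  0.  0.  0.  0.  0.  0.  0.  0.  0.  0.  0.  0. ]
 [0.  0.  0.  0.  0.  0.  0.  0.  0.  0.  0.  0.  0.  0.  0. ]
 [0.  0.  0.  0.  0.  0.  0.  0.  0.  0.  0.  0.  0.  0.  0. ]]
top0 (array([ 0.4889,  0.1943, -0.4352]), np.float64(2.093689441680908), np.float32(21.100002))
top0 (array([ 0.4891,  0.1942, -0.433 ]), np.float64(2.103510856628418), np.float32(21.100002))
t2 (array([ 0.4876,  0.1949, -0.3623]), np.float64(5.943376541137695), np.float32(17.257143))
t2 (array([ 0.4841,  0.1958, -0.344 ]), np.float64(5.944270133972168), np.float32(17.257143))
side0 (array([ 0.4876,  0.1947, -0.4886]), np.float64(7.839454650878906), np.float32(40.785713))
side0 (array([ 0.4879,  0.1951, -0.4768]), np.float64(7.722378730773926), np.float32(40.785713))
```

```bash
python3 -m handwheel '[[[0.04,-0.01,0,0,-0.03,0],[0.08,-0.02,0,0,-0.06,0],[0.12,-0.02,0,0,-0.09,0],[0.16,-0.02,0,0,-0.12,0],[0.2,-0.02,0,0,-0.15,0],[0.24,-0.02,0,0,-0.18,0],[0.28,-0.02,0,0,-0.21,0],[0.32,-0.02,0,0,-0.24,0],[0.36,-0.02,0.004,0,-0.24,0],[0.4,-0.02,0.004,0,-0.24,0],[0.44,-0.02,0.004,0,-0.24,0],[0.48,-0.02,0.004,0,-0.24,0]]]' 1; python3 -c "
from h import *
plan([.4755,-.3475,.2],-1.114+np.pi/2)"
```

```text
clock: 16.48
tool_pos: [0.474, -0.306, 0.1928]
eef_rot: [-0.598, 0.375, -0.375, 0.601]
contact_force: [1.6, -0.7, 0.7]
opening: 0.999
shift [ 0.038  -0.0074 -0.0168] turn/pi [-0.0009 -0.0012 -0.0009] deg 0.3 rows 1.0
shift [ 0.038  -0.0074 -0.0168] turn/pi [ 0.0014  0.9988 -0.0014] deg 179.8 rows 1.0
clk 16.48 tcp [ 0.474  -0.306   0.1928] zyaw 0.453 ydown [ 0.0012  0.0037 -1.    ] F [ 1.6339 -0.7354  0.7231] open 0.999 q [ 0.8869  0.6947 -0.6783  1.7505  0.5376  0.8908  0.4268]
```

```bash
python3 -m handwheel '[[[0.038,-0.007,-0.017,0,0,0],[0.038,-0.007,-0.017,0,0,0],[0.038,-0.007,-0.017,0,0,0],[0.038,0.03,-0.017,0,0,0],[0.038,0.06,-0.017,0,0,0],[0.038,0.06,-0.017,0,0,0],[0.038,0.06,-0.017,0,0,0]]]'; python3 - <<'E'
from h import *
plan([.4755,-.3475,.057],-1.114+np.pi/2)
s=snapshot("side");cv2.imwrite("pics/l.png",cv2.resize(s[100:220,330:450],None,fx=5,fy=5,interpolation=2)[:,:,::-1])
E
```

```text
clock: 17.07
tool_pos: [0.4767, -0.3432, 0.133]
eef_rot: [-0.599, 0.375, -0.373, 0.602]
contact_force: [-0.4, -0.6, 0.6]
opening: 1.0
shift [ 0.0037  0.076  -0.0031] turn/pi [-0.0008 -0.0002 -0.0015] deg 0.3 rows 1.8
shift [ 0.0037  0.076  -0.0031] turn/pi [ 0.0024  0.9998 -0.0012] deg 180.0 rows 1.8
clk 17.07 tcp [ 0.4767 -0.3432  0.133 ] zyaw 0.4562 ydown [ 0.0001  0.0053 -1.    ] F [-0.3639 -0.6272  0.5554] open 1.0 q [ 0.9011  0.7981 -0.6293  1.7346  0.6096  0.8161  0.4399]
```

View pics/l.png

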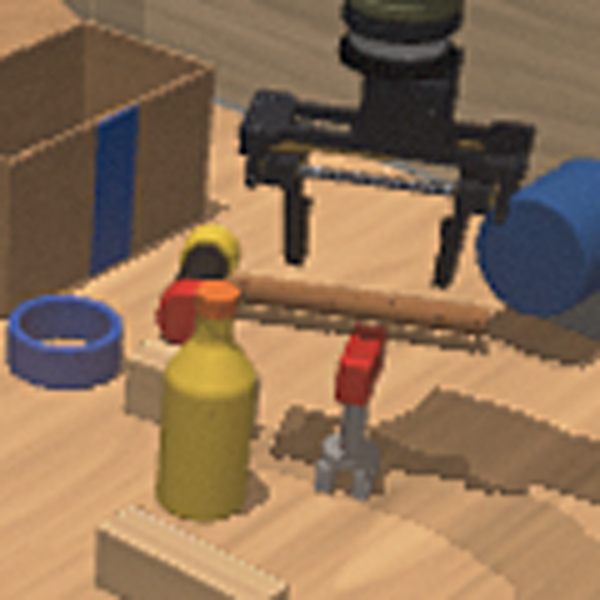

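```bash
python3 -m handwheel '[[[0.004,0,-0.003,0,0,0],[0.004,0.03,-0.003,0,0,0],[0.004,0.06,-0.003,0,0,0],[0.004,0.078,-0.003,0,0,0],[0.004,0.078,-0.003,0,0,0],[0.004,0.078,-0.003,0,0,0]]]'; python3 -m handwheel '[[[0,0,0,0,0,0],[0,0,0,0,0,0],[0,0,0,0,0,0],[0,0,0,0,0,0],[0,0,0,0,0,0],[0,0,0,0,0,0],[0,0,0,0,0,0],[0,0,0,0,0,0],[0,0,0,0,0,0],[0,0,0,0,0,0],[0,0,0,0,0,0],[0,0,0,0,0,0]]]' -1 45;  python3 -c "
from h import *
plan([.4755,-.3475,.057],-1.114+np.pi/2)"
```

```text
clock: 17.62
tool_pos: [0.4777, -0.3505, 0.0576]
eef_rot: [-0.598, 0.374, -0.376, 0.601]
contact_force: [0.2, 0.5, 0.1]
opening: 0.998
clock: 18.62
tool_pos: [0.4769, -0.3504, 0.0565]
eef_rot: [-0.598, 0.374, -0.376, 0.601]
contact_force: [-0.6, -1.4, -0.1]
opening: 0.27
shift [-0.0032 -0.0005  0.    ] turn/pi [-0.0013 -0.001  -0.    ] deg 0.3 rows 0.1
shift [-0.0032 -0.0005  0.    ] turn/pi [ 0.      0.999  -0.0021] deg 179.8 rows 0.1
clk 18.62 tcp [ 0.4769 -0.3504  0.0565] zyaw 0.4535 ydown [ 0.0037  0.0019 -1.    ] F [-0.5557 -1.4445 -0.1136] open 0.27 q [ 0.8646  0.9021 -0.5478  1.7722  0.7096  0.6717  0.3657]
```

```bash
python3 -m handwheel '[[[0,-0.03,0,0,0,0],[0,-0.07,0,0,0,0],[0,-0.11,0,0,0,0],[0,-0.15,0,0,0,0],[0,-0.19,0,0,0,0],[0,-0.2,0,0,0,0],[0,-0.2,0,0,0,0]]]'; python3 -c "
from h import *
plan([.5024,.1881,.25],-.435+np.pi/2)"
```

```text
clock: 19.2
tool_pos: [0.478, -0.3511, 0.2595]
eef_rot: [-0.598, 0.372, -0.378, 0.601]
contact_force: [0.1, -0.5, -3.7]
opening: 0.269
shift [-0.4741  0.0091  0.2581] turn/pi [-0.0019 -0.2172  0.0024] deg 39.1 rows 12.9
shift [-0.4741  0.0091  0.2581] turn/pi [-0.003   0.7828 -0.0024] deg 140.9 rows 12.9
clk 19.2 tcp [ 0.478  -0.3511  0.2595] zyaw 0.4534 ydown [ 0.0092 -0.0011 -1.    ] F [ 0.0678 -0.4618 -3.6779] open 0.269 q [ 0.9622  0.657  -0.7232  1.5898  0.4766  1.069   0.5662]
```

```bash
python3 -m handwheel '[[[-0.036,0,0.02,0,-0.02,0],[-0.072,0,0.04,0,-0.04,0],[-0.108,0,0.06,0,-0.06,0],[-0.144,0,0.08,0,-0.08,0],[-0.18,0,0.1,0,-0.1,0],[-0.216,0,0.12,0,-0.12,0],[-0.252,0,0.138,0,-0.14,0],[-0.288,0,0.157,0,-0.16,0],[-0.324,0,0.177,0,-0.18,0],[-0.36,0,0.196,0,-0.2,0],[-0.396,0.005,0.216,0,-0.217,0],[-0.43,0.009,0.235,0,-0.217,0]]]'; python3 -c "
from h import *
plan([.5024,.1881,.19],-.435+np.pi/2)"
```

```text
clock: 20.2
tool_pos: [0.4972, 0.1399, 0.2457]
eef_rot: [-0.691, 0.152, -0.151, 0.691]
contact_force: [0.7, 0.0, -3.2]
opening: 0.272
shift [-0.0154  0.0558  0.0459] turn/pi [-0.0001  0.0008 -0.0003] deg 0.2 rows 1.8
shift [-0.0154  0.0558  0.0459] turn/pi [-0.0004 -0.9992  0.0001] deg 179.9 rows 1.8
clk 20.2 tcp [0.4972 0.1399 0.2457] zyaw 1.1384 ydown [-0.0007  0.0005 -1.    ] F [ 0.7114  0.0248 -3.152 ] open 0.272 q [ 0.1712  0.612  -0.8835  1.8172  0.561   0.9847  0.1909]
```

```bash
python3 -m handwheel '[[[-0.0154,0,0.03,0,0,0],[-0.0154,0.02,0.046,0,0,0],[-0.0154,0.06,0.046,0,0,0],[-0.0154,0.09,0.046,0,0,0],[-0.0154,0.1,0.046,0,0,0],[-0.0154,0.1,0.046,0,0,0],[-0.0154,0.1,0.046,0,0,0]]]'; python3 - <<'E'
from h import *
plan([.5024,.1881,.1025],-.435+np.pi/2)
s=snapshot("side");cv2.imwrite("pics/s3.png",s[:,:,::-1])
cv2.imwrite("pics/m.png",cv2.resize(s[180:280,240:340],None,fx=6,fy=6,interpolation=2)[:,:,::-1])
# red handle fit in side (partly occluded by finger) : z fixed from reading
c=proj("side",[[.4885,.1945,.14]])[0].astype(int);print(c)
E
```

```text
clock: 20.78
tool_pos: [0.5042, 0.187, 0.1481]
eef_rot: [-0.69, 0.152, -0.153, 0.691]
contact_force: [0.7, 0.6, -2.8]
opening: 0.271
shift [-0.0021  0.0456  0.0001] turn/pi [-0.0007 -0.0001  0.0003] deg 0.1 rows 1.1
shift [-0.0021  0.0456  0.0001] turn/pi [-0.0005  0.9999 -0.0011] deg 180.0 rows 1.1
clk 20.78 tcp [0.5042 0.187  0.1481] zyaw 1.1355 ydown [ 0.0018  0.0016 -1.    ] F [ 0.7055  0.6132 -2.8253] open 0.271 q [ 0.0075  0.7541 -0.7672  1.8728  0.7145  0.8108 -0.0071]
[286 227]
```

View pics/m.png

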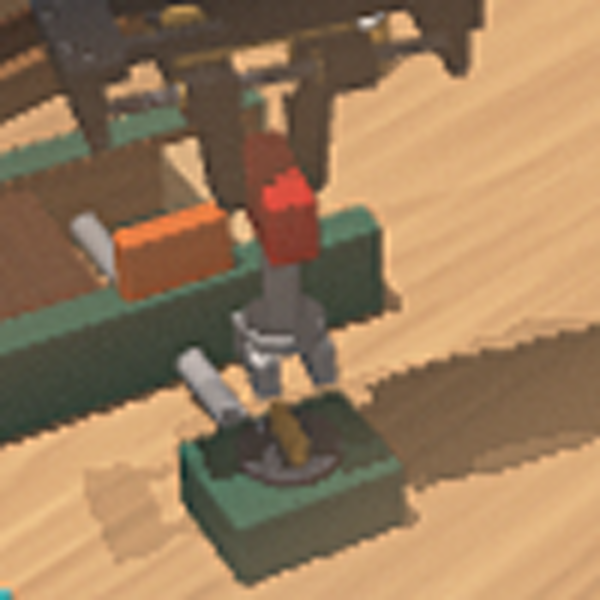

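```bash
python3 - <<'E'
from h import *
T=np.array([.5042,.187]);y=1.1355-np.pi/2;x=np.array([np.cos(y),np.sin(y)]);k=T-.0153*x;zb=.1481-.0565
Rz=R.from_euler('z',y).as_matrix()
f=lambda P:(proj("side",np.array(P)/1000@Rz.T+[k[0],k[1],zb])-[240,180]+.5)*6
print("key",k,zb)
print("front prong outer/inner bottoms",f([[-20,19.5,0],[-20,7.5,0],[-20,-7.5,0],[-20,-19.5,0]]))
print("front handle top/bottom",f([[-30,12,116],[-30,-12,116],[-30,12,81],[-30,-12,81]]))
Rb=R.from_euler('z',-.435).as_matrix()
print("bar ends top",(proj("side",np.array([[-.017,0,.06],[.017,0,.06],[-.017,-.004,.046]])@Rb.T+[.4885,.1945,0])-[240,180]+.5)*6)
E
```

```text
key [0.4903 0.1935] 0.09160000000000001
front prong outer/inner bottoms [[258.6618 399.575 ]
 [283.3874 393.5243]
 [314.089  386.0112]
 [338.4875 380.0406]]
front handle top/bottom [[271.36   204.2991]
 [323.5587 192.73  ]
 [274.3421 268.3929]
 [325.6589 256.6201]]
bar ends top [[299.9503 440.4864]
 [277.4711 397.1248]
 [308.8934 460.9385]]
```

Picture m: the slot's front prongs (264,393) and (324,380) straddle the bar's line (277,403)–(299,440), within about 2 mm of the prediction. Lowering gently.

```bash
python3 -m handwheel '[[[-0.003,0,0,0,0,0],[-0.003,0.01,0,0,0,0],[-0.003,0.02,0,0,0,0],[-0.003,0.028,0,0,0,0],[-0.003,0.035,0,0,0,0],[-0.003,0.035,0,0,0,0]]]' && python3 -m handwheel '[[[0,0.004,0,0,0,0],[0,0.008,0,0,0,0],[0,0.01,0,0,0,0],[0,0.01,0,0,0,0]]]'; python3 -c "
from h import *
plan([.5024,.1881,.1025],-.435+np.pi/2)"
```

```text
clock: 21.33
tool_pos: [0.5014, 0.1877, 0.1121]
eef_rot: [-0.69, 0.152, -0.153, 0.691]
contact_force: [-0.7, 0.0, -3.5]
opening: 0.266
clock: 21.67
tool_pos: [0.5022, 0.1885, 0.1034]
eef_rot: [-0.69, 0.152, -0.154, 0.691]
contact_force: [1.1, -0.2, -3.7]
opening: 0.269
shift [ 0.0004  0.0009 -0.0003] turn/pi [-0.001  -0.0001  0.0008] deg 0.2 rows 0.0
shift [ 0.0004  0.0009 -0.0003] turn/pi [-0.0012  0.9999 -0.0015] deg 180.0 rows 0.0
clk 21.67 tcp [0.5022 0.1885 0.1034] zyaw 1.1354 ydown [ 0.0035  0.0017 -1.    ] F [ 1.0556 -0.1729 -3.6642] open 0.269 q [-0.0333  0.8112 -0.7055  1.9142  0.7976  0.7174 -0.0838]
```

```bash
python3 -m handwheel '[[[0,0.002,0,0,0,0],[0,0.002,0,0,0,0],[0,0.002,0,0,0,0]]]' && python3 -m handwheel '[[[-0.0001,0,-0.0014,0,0.03,0],[-0.0003,0,-0.0029,0,0.06,0],[-0.0006,0,-0.0043,0,0.09,0],[-0.0011,0,-0.0056,0,0.12,0],[-0.0017,0,-0.0069,0,0.15,0],[-0.0024,0,-0.0082,0,0.18,0],[-0.0024,0,-0.0082,0,0.18,0]]]'; python3 -c "
from h import *
plan([.5024,.1881,.1025],-.435+np.pi/2);print(r.get_state()['moment'])"
```

```text
clock: 21.92
tool_pos: [0.5029, 0.1887, 0.1024]
eef_rot: [-0.689, 0.151, -0.155, 0.692]
contact_force: [0.6, -1.9, 2.2]
opening: 0.273
clock: 22.5
tool_pos: [0.4966, 0.1821, 0.1023]
eef_rot: [-0.619, 0.339, -0.341, 0.621]
contact_force: [-0.2, -1.4, 3.7]
opening: 0.27
shift [-0.002  -0.0001  0.0081] turn/pi [-0.0013 -0.1808  0.0009] deg 32.5 rows 0.2
shift [-0.002  -0.0001  0.0081] turn/pi [-0.0012  0.8192 -0.0018] deg 147.5 rows 0.2
clk 22.5 tcp [0.4966 0.1821 0.1023] zyaw 0.5679 ydown [ 0.0047  0.0013 -1.    ] F [-0.2037 -1.4263  3.6881] open 0.27 q [-0.1103  0.7682 -0.5499  1.9422  0.6797  0.6182 -0.5381]
[-0.375   0.0826 -0.0025]
```

```bash
python3 -m handwheel '[[[-0.0001,0,-0.0014,0,0.03,0],[-0.0003,0,-0.0029,0,0.06,0],[-0.0006,0,-0.0043,0,0.09,0],[-0.0006,0,-0.0043,0,0.09,0]]]'; python3 -c "
from h import *
s=r.get_state();print(s['moment'])"; python3 -m handwheel '[[[-0.0001,0,-0.0014,0,0.03,0],[-0.0003,0,-0.0024,0,0.05,0],[-0.0003,0,-0.0024,0,0.05,0]]]'; python3 -c "
from h import *
plan([.5024,.1881,.1025],-.435+np.pi/2);print(r.get_state()['moment'])"
```

```text
clock: 22.83
tool_pos: [0.4927, 0.1802, 0.1023]
eef_rot: [-0.565, 0.422, -0.424, 0.568]
contact_force: [-1.4, -1.7, 6.0]
opening: 0.27
[-0.4683  0.144  -0.074 ]
clock: 23.08
tool_pos: [0.4904, 0.1797, 0.1023]
eef_rot: [-0.531, 0.465, -0.467, 0.533]
contact_force: [-1.8, -2.1, 7.1]
opening: 0.267
shift [-0.0067 -0.0001  0.013 ] turn/pi [-0.0014 -0.3194  0.0006] deg 57.5 rows 0.4
shift [-0.0067 -0.0001  0.013 ] turn/pi [-0.0007  0.6806 -0.0017] deg 122.5 rows 0.4
clk 23.08 tcp [0.4904 0.1797 0.1023] zyaw 0.1324 ydown [ 0.0045  0.0011 -1.    ] F [-1.799  -2.0878  7.0891] open 0.267 q [-0.1813  0.7405 -0.4268  1.9651  0.566   0.5503 -0.8678]
[-0.5534  0.2069 -0.0461]
```

```bash
for i in 1; do python3 -m handwheel '[[[-0.0001,0,-0.0014,0,0.03,0],[-0.0001,0,-0.0014,0,0.03,0],[-0.0001,0,-0.0014,0,0.03,0]]]'; python3 -c "
from h import *
plan([.5024,.1881,.1025],-.435+np.pi/2);print(r.get_state()['moment'])"; done; python3 -m handwheel '[[[-0.0001,0,-0.0014,0,0.03,0],[-0.0001,0,-0.0014,0,0.03,0],[-0.0001,0,-0.0014,0,0.03,0]]]'; python3 -c "
from h import *
plan([.5024,.1881,.1025],-.435+np.pi/2);print(r.get_state()['moment'])"
```

```text
clock: 23.33
tool_pos: [0.4891, 0.1796, 0.1023]
eef_rot: [-0.509, 0.489, -0.49, 0.512]
contact_force: [-2.5, -1.9, 7.0]
opening: 0.271
shift [-0.008  -0.0002  0.0136] turn/pi [-0.0015 -0.3483  0.0006] deg 62.7 rows 0.4
shift [-0.008  -0.0002  0.0136] turn/pi [-0.0007  0.6517 -0.0017] deg 117.3 rows 0.4
clk 23.33 tcp [0.4891 0.1796 0.1023] zyaw 0.0416 ydown [ 0.0046  0.0009 -1.    ] F [-2.4783 -1.9489  6.9821] open 0.271 q [-0.1974  0.7357 -0.4008  1.9696  0.54    0.5374 -0.9344]
[-0.6422  0.1661  0.3394]
clock: 23.58
tool_pos: [0.4882, 0.1801, 0.1023]
eef_rot: [0.486, -0.511, 0.513, -0.489]
contact_force: [-0.2, -2.9, 7.5]
opening: 0.266
shift [-0.0087 -0.0001  0.0138] turn/pi [-0.0019 -0.3772  0.0006] deg 67.9 rows 0.4
shift [-0.0087 -0.0001  0.0138] turn/pi [-0.0006  0.6228 -0.0021] deg 112.1 rows 0.4
clk 23.58 tcp [0.4882 0.1801 0.1023] zyaw -0.0492 ydown [ 0.0057  0.0015 -1.    ] F [-0.1601 -2.8669  7.4822] open 0.266 q [-0.2146  0.7311 -0.3746  1.9738  0.5133  0.524  -1.0011]
[-0.5982 -0.0361  1.0736]
```

```bash
python3 -m handwheel '[[[-0.0001,0,-0.0014,0,0.03,0],[-0.0001,0,-0.0014,0,0.03,0],[-0.0001,0,-0.0014,0,0.03,0]]]'; python3 - <<'E'
from h import *
plan([.5024,.1881,.1025],-.435+np.pi/2);print(r.get_state()['moment'])
s=snapshot("side");cv2.imwrite("pics/n.png",cv2.resize(s[180:280,240:340],None,fx=6,fy=6,interpolation=2)[:,:,::-1])
E
```

```text
clock: 23.83
tool_pos: [0.4874, 0.181, 0.1024]
eef_rot: [0.461, -0.533, 0.535, -0.466]
contact_force: [0.0, -2.1, 6.3]
opening: 0.278
shift [-0.0091  0.0001  0.0138] turn/pi [-0.0025 -0.4067  0.0003] deg 73.2 rows 0.4
shift [-0.0091  0.0001  0.0138] turn/pi [-0.0004  0.5933 -0.0027] deg 106.8 rows 0.4
clk 23.83 tcp [0.4874 0.181  0.1024] zyaw -0.1418 ydown [ 0.007   0.0027 -1.    ] F [ 0.0126 -2.0988  6.2989] open 0.278 q [-0.232   0.7269 -0.3484  1.9774  0.4848  0.5108 -1.0678]
[-0.3976 -0.1656  1.3273]
```

```bash
python3 -m handwheel '[[[0,-0.0005,0.001,0,-0.02,0],[0,-0.0005,0.001,0,-0.02,0],[0,-0.0005,0.001,0,-0.02,0]]]'; python3 -m handwheel '[[[0,0,0,0,0,0],[0,0,0,0,0,0],[0,0,0,0,0,0],[0,0,0,0,0,0],[0,0,0,0,0,0],[0,0,0,0,0,0]]]' 0.4; python3 -m handwheel '[[[0,-0.01,0,0,0,0],[0,-0.03,0,0,0,0],[0,-0.06,0,0,0,0],[0,-0.1,0,0,0,0],[0,-0.14,0,0,0,0],[0,-0.18,0,0,0,0],[0,-0.2,0,0,0,0],[0,-0.2,0,0,0,0]]]'; python3 - <<'E'
from h import *
print(r.get_state()["contact_force"])
plan([.45,-.1,.3],0)
E
```

```text
clock: 24.13
tool_pos: [0.4878, 0.1809, 0.1024]
eef_rot: [0.476, -0.521, 0.521, -0.48]
contact_force: [1.2, -1.0, 3.3]
opening: 0.275
clock: 24.63
tool_pos: [0.487, 0.1799, 0.1021]
eef_rot: [0.476, -0.522, 0.522, -0.478]
contact_force: [-0.3, -0.1, -0.2]
opening: 0.697
clock: 25.3
tool_pos: [0.4887, 0.1815, 0.3079]
eef_rot: [0.472, -0.521, 0.523, -0.482]
contact_force: [0.7, 0.2, 0.3]
opening: 0.7
[0.6641 0.2335 0.2507]
shift [ 0.2839  0.0055 -0.0133] turn/pi [-0.0042 -0.0287 -0.0023] deg 5.2 rows 6.8
shift [ 0.2839  0.0055 -0.0133] turn/pi [ 0.0035  0.9713 -0.0064] deg 174.8 rows 6.8
clk 25.3 tcp [0.4887 0.1815 0.3079] zyaw -0.0901 ydown [ 0.0135  0.0066 -0.9999] F [0.6641 0.2335 0.2507] open 0.7 q [-0.0909  0.4579 -0.5454  1.7331  0.2763  1.012  -0.8252]
```

Move the arm aside and verify with both cameras.

```bash
python3 -m handwheel '[[[0.04,0,0,0,0,0],[0.08,0,0,0,0,0],[0.12,0,0,0,0,0],[0.16,0,0,0,0,0],[0.2,0,0,0,0,0],[0.24,0,0,0,0,0],[0.28,0,0,0,0,0],[0.28,0,0,0,0,0]]]'; python3 - <<'E'
from h import *
t=snapshot("top");s=snapshot("side");cv2.imwrite("pics/t4.png",t[:,:,::-1]);cv2.imwrite("pics/s4.png",s[:,:,::-1])
o=np.zeros((480,800,3),np.uint8);o[:,:400]=cv2.resize(t[120:228,230:320],(400,480),interpolation=2);o[:,400:]=cv2.resize(s[180:288,230:320],(400,480),interpolation=2);cv2.imwrite("pics/o.png",o[:,:,::-1])
m={}
for n,im in(("top",t),("side",s)):
    c=proj(n,[[.4885,.1945,.145]])[0].astype(int);roi=(c[0]-16,c[1]-16,c[0]+17,c[1]+17);m[n]=(red(im,roi),roi)
for cs in(["top"],["side"],["top","side"]):
    for y0 in(-1.2,-1.5):print(cs,fit({c:m[c] for c in cs},lambda p:(kparts(),(p[0],p[1],.046,p[2])),[.4885,.1945,y0],[.006,.006,.15]))
E
```

```text
clock: 25.97
tool_pos: [0.4585, -0.1091, 0.3003]
eef_rot: [0.474, -0.525, 0.526, -0.473]
contact_force: [-0.2, 0.3, 0.3]
opening: 0.698
['top'] (array([ 0.4893,  0.1974, -1.5804]), np.float64(11.6171875), np.float32(120.0))
['top'] (array([ 0.4893,  0.1974, -1.5808]), np.float64(11.6171875), np.float32(120.0))
['side'] (array([ 0.4871,  0.197 , -1.3255]), np.float64(48.39453125), np.float32(269.0))
['side'] (array([ 0.4869,  0.1979, -1.3336]), np.float64(48.8671875), np.float32(269.0))
['top', 'side'] (array([ 0.489 ,  0.1971, -1.4547]), np.float64(79.12109375), np.float32(389.0))
['top', 'side'] (array([ 0.489 ,  0.1973, -1.4612]), np.float64(79.3984375), np.float32(389.0))
```

View pics/o.png

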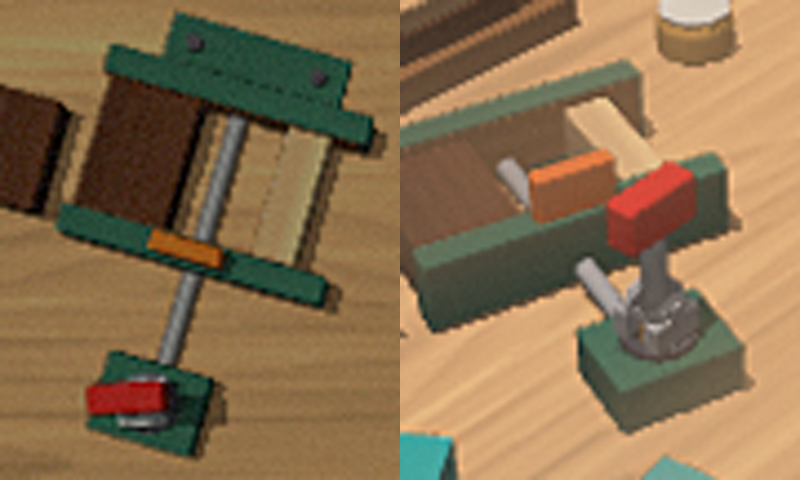

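The final picture shows the spacer and blank clamped between the jaws. The key is standing on the disc (side crop 655,300), and its handle fit is about 3 mm from the bar axis. Handing in.

```bash
python3 -c "
from plant import job
print(job.finish_job())"
```

```text
the job is handed in; nothing more can be done
None
```

I clamped the middle blank with the matching 114 mm spacer, turned the lock screw to its stop with the key, left the key standing on it and handed the job in at about 26 s. The hand-in gave no verdict, so everything below rests on my own checks.

**What I did**
1. I picked the middle spacer. Its top face measured 110 mm, and the other two measured clearly longer and shorter. My first grasp closed on nothing, because the fingertips sit about 36 mm higher than the reported TCP. I corrected for that by eye and by feel.
2. I laid the spacer in the empty side of the jig and pulled the sliding jaw closed by its tab until it stopped against both pieces, at about 27 N.
3. I fetched the key, set it over the brass bar and turned it clockwise until the torque rose from about 0 to 1.3 N·m. Then I let go and moved the arm clear.

**Last checks**
- **Clamping:** the final picture shows both pieces snug between the jaws. The jaw reads about 44 mm closed, where 46 mm is ideal and 42 mm is required.
- **Key:** it is standing seated on the disc, with its handle about 3 mm from the bar's axis.
- **Disagreement on the turn:** the top camera puts the key at −1.58 rad and the side camera at −1.33 rad. I took the torque rise, with the key starting to slip in the grip, as the sign of the stop. I did not measure the screw angle directly.
- **Not checked:** I did not re-measure the other spacers, the stock blanks or the bystanders. No move came into contact with them that I could see.

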